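# Re-erect the beam stop and arm the laser

## Task

The laser's beam stop has been knocked over: stand it back upright, without dropping it, in the middle of the square steel plate in front of the laser nozzle, and let go of it. Only when it stands there, arm the laser on the console: press its keys one at a time, first the round key, then the small square key, then the long bar key, each fully down and let up again before the next. Do not press the round mushroom stop button at the end of the panel, and leave the other things on the bench where they are.

Things in the scene. Friction and masses are not known exactly. Their poses are not given: they have to be found in the camera images.
- beam_stop: Loose beam stop, 0.36 kg, 120 mm tall: square steel foot 50 x 50 x 12 mm, post 22 mm thick and 64 mm long, grey finned square head 50 x 50 x 44 mm. Origin: centre of the foot's underside; z runs through foot, post and head (head centre at z = 98 mm, centre of mass near 45 mm). It starts lying on a flat side, origin 25 mm up, z level. Any side may face the laser.
- laser_station: Fixed: a square steel stand plate 90 x 90 x 6 mm (sides along x and y), origin under its centre, on the table. On its +y side stands the laser head: nozzle 24 mm in diameter, axis 104 mm up, mouth at y = 130 mm aimed along -y over the plate; body from y = 165 to 270 mm, 134 mm high.
- plate_mid (a point): Centre of the stand plate's top face, 6 mm above the table; z up.
- console: Fixed console, 280 mm wide (y), x from -100 (front lip, 40 mm high) to 120 mm, origin on the table. From the lip a blue key panel rises backwards at 35 degrees from level, 130 mm along the slope, to the 118 mm high rear case. From its top a flat glare hood leans forward, its edge at x = -52 mm, 174 mm up: an upright tool hits it over the keys; come in square to the panel.
- key_round_top (a point): Round key: white cap 34 mm in diameter. The three keys sit in one level row across the panel, 62 mm apart, in an order that varies. Site: centre of the cap's top face, 14 mm off the panel when up; z points out of the panel (35 degrees from vertical, towards the console's front), x up the slope, y along the row.
- key_square_top (a point): Small square key: white cap 22 x 22 mm. Site and axes as for the round key.
- key_bar_top (a point): Long bar key: white cap 46 mm along the row by 16 mm up the slope. Site and axes as for the round key.
- key_round (a joint): Travel of the round key: 0 up, 0.006 m fully down (spring, about 1.5 N to start, 5 N fully down).
- key_square (a joint): Travel of the square key: 0 up, 0.006 m fully down (spring, about 1.5 N to start, 5 N fully down).
- key_bar (a joint): Travel of the bar key: 0 up, 0.006 m fully down (spring, about 1.5 N to start, 5 N fully down).
- estop (a joint): Travel of the mushroom stop button, 34 mm in diameter and 18 mm off the panel, at the console's -y end in line with the keys (103 mm from the panel's middle): 0 up, 0.006 m down. Not to be pressed.
- dish: Closed clear sample dish, 64 mm in diameter, 16 mm high, loose; origin under its centre.
- driver: Screwdriver, 160 mm long, lying loose along its x axis.
- lens_post: Lens in a black ring on a dark red post, 52 mm in diameter at the foot, 140 mm tall, loose; origin under its foot.
- screw_tray: Open grey tray 80 x 110 x 22 mm, loose; origin under its centre.
- mug: White mug, 80 mm in diameter, 90 mm high, loose; origin under its centre.
Things that resemble listed ones, but are neither listed nor needed, are in the scene too. Of the things that look like the beam_stop, the larger one is meant.

How it is judged:
By the outcome, as a careful person would: the job done as asked, in the order asked, and still so for the second after the job is handed in, with the robot touching nothing.
It also fails if it takes over 61 s, if anything falls off the work surface, if the arm or the gripper's body presses on something with over 40 N, if the wrist force passes 120 N, or if a joint passes its speed limit or range.

## Robot

A 6-joint arm with a two-finger parallel gripper is mounted at the origin on the work surface. World frame = base frame: x ahead of the robot, y to its left, z up, the work surface at z = 0. Lengths are in m, angles in degrees, forces in N, time in s.
With the tool pointing down it reaches from about 0.4 to 0.825 m from the base axis. Payload 7 kg.
Tool frame: the origin (TCP) lies between the finger pads; the fingertips stand 19 mm ahead of it and the grasp point (between the pads) is the TCP; z points along the fingers, y is the line along which they close (so a half turn about z gives the same grasp; the last joint's range is limited). The gripper opens to 88 mm and grips with 3 to 60 N. Pads are 19 mm wide; open, the fingers measure 130 mm over their backs; the gripper's body (78 mm by 193 mm) begins 47 mm behind the grasp point.
Start: joints at [86.293, 20.546, 0.682, 0, -70.136, -16.507], TCP at [0.233, 0.633, 0.246] pointing down, gripper open.
Joint ranges: [-176.03, 176.03], [-82.01, 121.73], [-58.28, 71.71], [-173.87, 95.51], [-174.79, -0.11], [-173.66, 173.66]. Speed limits (degrees/s): [136.94, 136.94, 172.46, 180, 180, 180].

## Interface

Orientations are given as [roll, pitch, yaw] about the fixed x, y, z axes, in that order (R = Rz(yaw) Ry(pitch) Rx(roll)).
In Python, from plant import get_obs, snapshot, close_job, spot_in, spot_point gives the robot as it stands.
- The arm moves only by the tool play_rows, never from a script. Its argument "plan" is a list of rows, each a list of 6 numbers: the shift along the tool's x, y, z in cm, then the turn, a rotation vector about the tool's x, y, z in degrees. A call has 1 to 20 rows; each row shifts and turns the commanded pose from where the row before left it, along the tool's axes as they then stand; what a row does not reach is not made up. A row lasts 1/12 s, in which the tool goes at most 41.7 mm and 7.16 degrees, less where a joint would pass 70% of its speed; a pose out of reach is approached as far as the arm can. A call is refused whole if a number of a shift passes 4.17 or a number of a turn 7.16, either way. A call with a gripper value outside its range is refused whole. "grip" is the finger opening in cm, from 0 to 8.76, set as the call begins (left out, the last holds). The fingers move at their own pace and stop on an object; the grip force is fixed at half the most. Time passes only in rows, so rows that do not move let the fingers close. It gives the time, the measured TCP pose, the force, the opening and the grip force at its end, in the units of the state.
- get_obs(): the state, without advancing time (a new reading comes with each control period).
- snapshot(name): name is "scene" or "top" or "wrist"; returns a dict with "frame" (420x560x3 uint8, red, green, blue), "fx", "fy", "cx", "cy" (pixels), "position" and "attitude" of the camera in the world. Camera axes: x right, y down, z forward; pixel columns grow to the right and rows downward; lengths in m; the calibration is good to about 2 mm. A picture is of the moment at which its call begins. There is no depth.
- close_job(): hands the job in; it is judged then, once.
Trained networks look in the newest picture that a camera, given by its name, has taken for a name from the list of things; names that differ only in an ending like _2 or _b are one class to them, and where a whole thing is asked for, a point or a joint stands for the part that bears it (a point fixed in the world has none). Each returns a list of dicts, best first, with "score" (0 to 1); they miss things now and then, are a little off and sometimes report something else, mostly with a low value. They report only what shows in the picture. A call takes as long as a camera call. They do not tell look-alikes from the thing itself.
- spot_in(camera, thing): "position" ([x, y, z] in m, in world coordinates, good to about 4 mm: the middle of the surface that is visible of it).
- spot_point(camera, thing): "position" ([x, y, z] in m, in world coordinates, good to about 4 mm: a listed point, or the origin of a listed thing).
The state is a dict: "clock": time; "joint_pos": joint angles; "qvel": joint speeds; "tau": joint torques, N m; "tool_pos": TCP position; "orientation": TCP orientation; "force": force on the tool from outside, world axes, zero at the start; "moment": the same for the moment, N m; "opening": finger opening in m; "gripper_force": force on a finger pad.
Only numpy, scipy, OpenCV 4.12 (cv2) and the standard library are available. Lean on these libraries where they do the work, as an engineer would, in place of code of your own. Each camera call takes 0.05 s, during which the arm holds its last target. There are 200 camera calls.

## Working session

There is one attempt and no reset: what is moved stays moved. The work goes in short steps, Python scripts to look and compute and a tool call to move; the robot and the scene stay as the last step left them, time stands still between calls to the robot, and variables do not carry over. Pictures are saved under pics/ and viewed, at most 10 in all, crops included, and the job is handed in when it is done.

Besides the shell and the picture viewer there is one more tool, called after "Call:" in YAML: its name, and indented under it one key for each argument. play_rows: Moves the arm, as the interface text tells. Its arguments: {"type":"object","properties":{"plan":{"type":"array","items":{"type":"array","items":{"type":"number"}}},"grip":{"type":"number"}},"required":["plan"]}

```bash
mkdir -p pics; ls; cat > h.py <<'E'
import numpy as np,cv2
from plant import get_obs,snapshot,close_job,spot_in,spot_point
def save(s,n): cv2.imwrite('pics/'+n,s['frame'][:,:,::-1])
def att(s):
    return np.array(s['attitude'])
E
python3 - <<'E'
from h import *
for c in['scene','top']:
    s=snapshot(c); save(s,c+'1.png'); print(c,s['fx'],s['cx'],s['cy'],s['position'],s['attitude'])
    for t in['beam_stop','laser_station','console','lens_post','mug','screw_tray','dish','driver']:
        for r in spot_in(c,t)[:3]: print(t,'in',np.round(r['position'],3),round(r['score'],2))
    for t in['beam_stop','plate_mid','key_round_top','key_square_top','key_bar_top','console','laser_station']:
        for r in spot_point(c,t)[:3]: print(t,'pt',np.round(r['position'],3),round(r['score'],2))
print(get_obs())
a=cv2.imread('pics/scene1.png');b=cv2.imread('pics/top1.png')
E
```

```text
pics
scene 417.5254522490618 281.77227986686245 210.0155249654956 [1.12449494 0.76970299 1.07176013] [-1.36515782e+02  3.75176567e-02  1.43294775e+02]
beam_stop in [0.563 0.056 0.035] 0.96
beam_stop in [0.381 0.005 0.022] 0.62
laser_station in [0.594 0.411 0.011] 0.62
laser_station in [ 0.414 -0.172  0.015] 0.49
console in [ 0.652 -0.268  0.104] 0.58
lens_post in [0.758 0.052 0.056] 0.61
mug in [0.41  0.48  0.053] 0.67
mug in [0.787 0.2   0.001] 0.46
screw_tray in [0.788 0.2   0.001] 0.81
driver in [0.417 0.193 0.022] 0.56
beam_stop pt [0.474 0.034 0.024] 0.65
beam_stop pt [ 0.59  -0.236  0.084] 0.49
beam_stop pt [ 0.628 -0.192  0.08 ] 0.46
plate_mid pt [0.566 0.229 0.006] 0.72
key_round_top pt [ 0.588 -0.237  0.086] 0.45
key_square_top pt [ 0.547 -0.285  0.083] 0.58
key_bar_top pt [ 0.63  -0.191  0.081] 0.5
console pt [ 0.604 -0.304  0.002] 0.85
laser_station pt [ 0.564  0.225 -0.002] 0.6
top 468.4310549265481 274.8569639547104 207.9809711336124 [0.41675358 0.04122062 1.3244815 ] [-173.22719709   -0.27347707  -91.07912503]
beam_stop in [0.384 0.003 0.031] 0.74
beam_stop in [0.55  0.
[... 753 characters left out ...]
 0.609 -0.305  0.002] 0.41
{'clock': 1.6, 'joint_pos': array([ 8.62915565e+01,  2.05462594e+01,  6.83687776e-01,  1.02130284e-03,
       -7.01350746e+01, -1.65098092e+01]), 'qvel': array([-0.0382913 , -0.00930192, -0.03068958, -0.06272168,  0.07593861,
       -0.03899531]), 'tau': array([ 1.76464341e-04, -5.82382536e+01,  2.93284696e+01,  7.00266659e+00,
        1.23455533e-02, -3.11466044e-05]), 'tool_pos': array([0.23326334, 0.63341511, 0.24557876]), 'orientation': array([-1.79997470e+02, -2.52035318e-04, -2.02179057e+01]), 'force': array([ 0.46653293,  0.11143487, -0.2510001 ]), 'moment': array([-0.00142894, -0.05542119, -0.03385525]), 'gripper_force': 0.0, 'opening': 0.08753217862975225}
```

View pictures.

View pics/scene1.png

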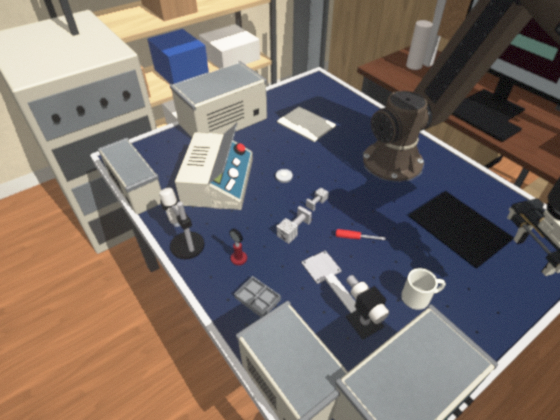

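View pics/top1.png

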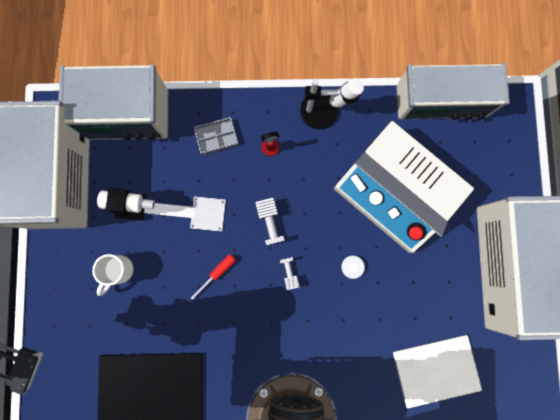

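Candidates for beam_stop: the larger barbell in top px (270,222), scene (297,224), and the smaller one in top px (290,272), scene (318,200). I choose the larger. In the top view the plate is at (208,213) and the key row runs from the bar at (359,184) through the round (376,198) and square (393,212) to the red stop at (416,233). I'll check the choice in a crop.

```bash
cat >> h.py <<'E'
from scipy.spatial.transform import Rotation as R
def ray(s,uv,z):
    "pixels -> world at height z"
    uv=np.atleast_2d(uv).astype(float)
    d=np.c_[(uv[:,0]-s['cx'])/s['fx'],(uv[:,1]-s['cy'])/s['fy'],np.ones(len(uv))]
    d=d@R.from_euler('xyz',s['attitude'],degrees=True).as_matrix().T
    p=np.array(s['position']); return p+d*((z-p[2])/d[:,2])[:,None]
E
python3 - <<'E'
from h import *
s=snapshot('top')
c=s['frame'][190:290,185:305,::-1]
cv2.imwrite('pics/crop.png',cv2.resize(c,None,fx=6,fy=6,interpolation=cv2.INTER_CUBIC))
import pickle; pickle.dump(s,open('top.pkl','wb'))
E
```

```text
(no output)
```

View pics/crop.png

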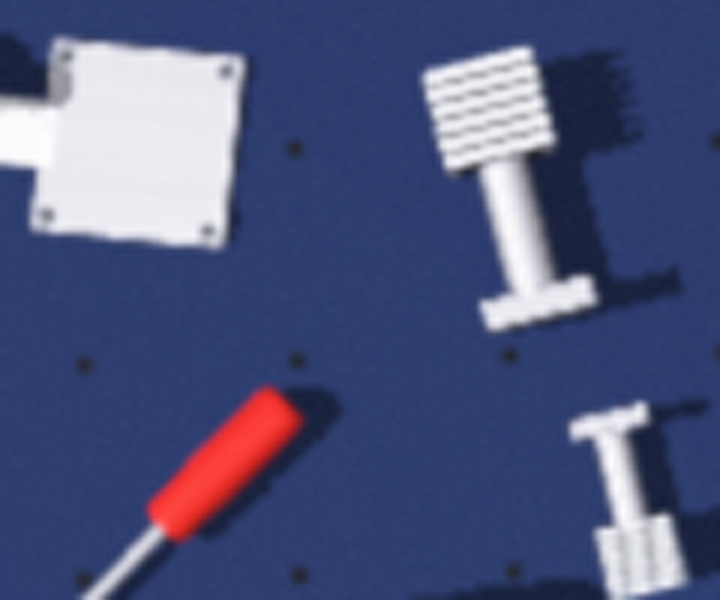

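The crop shows the large stop with its finned head at (488,108) and foot at (540,303). The small one's foot is at (610,420). The plate corners are (57,38), (245,57), (225,247) and (32,230). The larger one is confirmed.

```bash
python3 - <<'E'
from h import *
import pickle; s=pickle.load(open('top.pkl','rb'))
f=lambda c,z: ray(s,(np.array(c)+.5)/6-.5+[185,190],z)
h=f([(423,73),(530,45),(553,143),(448,172)],.05); ft=f([(480,305),(593,277),(600,300),(488,330)],.05); p=f([(57,38),(245,57),(225,247),(32,230)],.006)
H,F,P=h.mean(0),ft.mean(0),p.mean(0)
print(H,F,P); d=H-F; L=np.hypot(*d[:2]); print('len',L,'yaw',np.degrees(np.arctan2(d[1],d[0])))
u=d/L; print('origin',F-u*.006,'grasp46',F+u*.04)
e=p[1]-p[0]; print('plate edge',e,np.degrees(np.arctan2(e[1],e[0])),[np.linalg.norm(p[i]-p[i-1]) for i in range(4)])
o=get_obs();print(o['clock'],o['tool_pos'],o['orientation'])
E
```

```text
[0.56944946 0.05652641 0.05      ] [0.48014721 0.03455565 0.05      ] [0.56135768 0.2216978  0.006     ]
len 0.09196524586856532 yaw 13.821791477211637
origin [0.47432095 0.03312224 0.05      ] grasp46 [0.51898895 0.04411177 0.05      ]
plate edge [-0.01069701 -0.08889548  0.        ] -96.86155243496384 [np.float64(0.0916226731722796), np.float64(0.08953676852862698), np.float64(0.09040944913993408), np.float64(0.09104625993018287)]
1.65 [0.23324506 0.63338547 0.2455292 ] [ 1.79996581e+02 -8.28503511e-04 -2.02150024e+01]
```

```bash
cat >> h.py <<'E'
from scipy.linalg import expm,logm
def pose(x,z,p):
    "tool x, z axes (z kept, x made square) and position -> 4x4"
    z=np.array(z)/np.linalg.norm(z); x=np.array(x)-np.dot(x,z)*z; x=x/np.linalg.norm(x)
    M=np.eye(4); M[:3,:3]=np.c_[x,np.cross(z,x),z]; M[:3,3]=p; return M
def now():
    o=get_obs(); M=np.eye(4); M[:3,:3]=R.from_euler('xyz',o['orientation'],degrees=True).as_matrix(); M[:3,3]=o['tool_pos']; return M
def rows(A,B,N):
    "one row, N times, from A to B"
    T=expm(np.real(logm(np.linalg.inv(A)@B))/N)
    return np.round(np.r_[T[:3,3]*100,R.from_matrix(T[:3,:3]).as_rotvec(degrees=True)],3)
def stopgrasp(g,yaw,tilt=20,back=0):
    y,t=np.radians([yaw,tilt]); u=np.array([np.cos(y),np.sin(y),0]); z=-np.sin(t)*u-np.cos(t)*np.array([0,0,1])
    return pose(u,z,np.array(g)-back*z)
E
python3 - <<'E'
from h import *
B=stopgrasp((.519,.0441,.029),13.8,back=.13)
print(rows(now(),B,20),B)
for k in range(0,21,5):print((now()@np.linalg.matrix_power(expm(np.real(logm(np.linalg.inv(now())@B))/20),k))[:3,3])
E
```

```text
[ 1.942  2.793  0.205 -0.297 -0.97  -1.683] [[ 0.91256772  0.23853346 -0.33214749  0.56217917]
 [ 0.22414813 -0.97113428 -0.08158325  0.05470582]
 [-0.34202014  0.         -0.93969262  0.15116004]
 [ 0.          0.          0.          1.        ]]
[0.23324506 0.63338547 0.2455292 ]
[0.28525391 0.47173008 0.23318341]
[0.35900311 0.3194109  0.21448242]
[0.45224985 0.17950013 0.18765289]
[0.56217917 0.05470582 0.15116004]
```

Call:
play_rows:
  plan:
    - [1.94,2.79,0.2,-0.3,-0.97,-1.68]
    - [1.94,2.79,0.2,-0.3,-0.97,-1.68]
    - [1.94,2.79,0.2,-0.3,-0.97,-1.68]
    - [1.94,2.79,0.2,-0.3,-0.97,-1.68]
    - [1.94,2.79,0.2,-0.3,-0.97,-1.68]
    - [1.94,2.79,0.2,-0.3,-0.97,-1.68]
    - [1.94,2.79,0.2,-0.3,-0.97,-1.68]
    - [1.94,2.79,0.2,-0.3,-0.97,-1.68]
    - [1.94,2.79,0.2,-0.3,-0.97,-1.68]
    - [1.94,2.79,0.2,-0.3,-0.97,-1.68]
    - [1.94,2.79,0.2,-0.3,-0.97,-1.68]
    - [1.94,2.79,0.2,-0.3,-0.97,-1.68]
    - [1.94,2.79,0.2,-0.3,-0.97,-1.68]
    - [1.94,2.79,0.2,-0.3,-0.97,-1.68]
    - [1.94,2.79,0.2,-0.3,-0.97,-1.68]
    - [1.94,2.79,0.2,-0.3,-0.97,-1.68]
    - [1.94,2.79,0.2,-0.3,-0.97,-1.68]
    - [1.94,2.79,0.2,-0.3,-0.97,-1.68]
    - [1.94,2.79,0.2,-0.3,-0.97,-1.68]
    - [1.94,2.79,0.2,-0.3,-0.97,-1.68]

```text
clock: 3.32
tool_pos: [0.5628, 0.0536, 0.1525]
orientation: [180.0, 20.0, 13.8]
force: [-0.0, 0.7, 0.8]
opening: 0.0877
gripper_force: 0.0
```

```bash
python3 - <<'E'
from h import *
s=snapshot('wrist'); save(s,'w1.png'); import pickle; pickle.dump(s,open('w1.pkl','wb'))
for r in spot_point('wrist','beam_stop')[:3]: print(np.round(r['position'],4),round(r['score'],2))
o=get_obs();print(o['clock'],o['tool_pos'],o['orientation'],o['joint_pos'])
E
```

```text
[0.4315 0.0087 0.0191] 0.75
[0.4761 0.0312 0.0288] 0.55
3.4167 [0.56334036 0.05178422 0.14987068] [179.86071925  20.25347424  13.55514424] [ 22.95891699  26.74144693  -4.47761995  -3.164946   -78.82200115
  81.78353486]
```

View pics/w1.png

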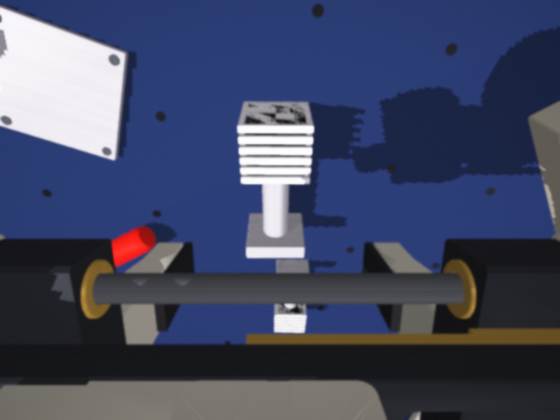

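The wrist view shows the large stop: the fin top runs from (239,130)–(312,130) to (241,181)–(310,181), and the foot top is at about (275,253). The small one lies behind it at (290,295).

```bash
python3 - <<'E'
from h import *
import pickle; s=pickle.load(open('w1.pkl','rb'))
print(s['position'],s['attitude'])
q=ray(s,[(239,130),(312,130),(241,181),(310,181),(246,250),(305,250),(246,256),(305,256)],.05);print(q.round(4))
H=q[:4].mean(0);F=q[4:].mean(0);d=H-F;print(np.linalg.norm(d),np.degrees(np.arctan2(d[1],d[0])),H,F)
B=stopgrasp((.519,.0441,.029),13.8)
print(rows(now(),B,12))
E
```

```text
[0.67533759 0.08102269 0.2584941 ] [ 1.44425328e+02  5.65685801e-02 -7.61559607e+01]
[[0.5853 0.0857 0.05  ]
 [0.5969 0.0386 0.05  ]
 [0.5467 0.0775 0.05  ]
 [0.5588 0.0283 0.05  ]
 [0.48   0.0612 0.05  ]
 [0.4921 0.0123 0.05  ]
 [0.4731 0.0599 0.05  ]
 [0.4853 0.0103 0.05  ]]
0.09189149784922981 13.594777187868093 [0.57194279 0.05753765 0.05      ] [0.48262587 0.03593823 0.05      ]
[-0.005 -0.026  1.074  0.005  0.021 -0.019]
```

Call:
play_rows:
  plan:
    - [0,0,1.0,0,0,0]
    - [0,0,1.0,0,0,0]
    - [0,0,1.0,0,0,0]
    - [0,0,1.0,0,0,0]
    - [0,0,1.0,0,0,0]
    - [0,0,1.0,0,0,0]
    - [0,0,1.0,0,0,0]
    - [0,0,1.0,0,0,0]
    - [0,0,1.0,0,0,0]
    - [0,0,0,0,0,0]
    - [0,0,0,0,0,0]
    - [0,0,0,0,0,0]

```text
clock: 4.42
tool_pos: [0.5322, 0.0477, 0.0683]
orientation: [179.9, 20.0, 13.7]
force: [-0.0, -0.3, 1.1]
opening: 0.0874
gripper_force: 0.0
```

```bash
python3 - <<'E'
from h import *
print(rows(now(),stopgrasp((.5203,.0447,.029),13.7),1),rows(now(),stopgrasp((.5203,.0447,.029),13.7),4))
o=get_obs();print(o['clock'],o['tool_pos'],o['orientation'])
E
```

```text
[ 0.185  0.005  4.111  0.099 -0.012  0.028] [ 0.046  0.002  1.028  0.025 -0.003  0.007]
4.4167 [0.5322348  0.0477296  0.06826144] [179.91139069  19.98780851  13.73021903]
```

Call:
play_rows:
  plan:
    - [0.05,0,1.03,0,0,0]
    - [0.05,0,1.03,0,0,0]
    - [0.05,0,1.03,0,0,0]
    - [0.05,0,1.03,0,0,0]
    - [0,0,0,0,0,0]
    - [0,0,0,0,0,0]

```text
clock: 4.92
tool_pos: [0.5193, 0.0444, 0.0278]
orientation: [179.9, 20.1, 13.7]
force: [0.9, 0.4, 0.9]
opening: 0.0877
gripper_force: 0.0
```

Call:
play_rows:
  plan:
    - [0,0,0,0,0,0]
    - [0,0,0,0,0,0]
    - [0,0,0,0,0,0]
    - [0,0,0,0,0,0]
    - [0,0,0,0,0,0]
    - [0,0,0,0,0,0]
    - [0,0,0,0,0,0]
    - [0,0,0,0,0,0]
    - [0,0,0,0,0,0]
    - [0,0,0,0,0,0]
  grip: 0

```text
clock: 5.75
tool_pos: [0.5199, 0.0447, 0.0287]
orientation: [179.9, 20.0, 13.7]
force: [-0.2, 0.7, -0.2]
opening: 0.0262
gripper_force: 0.0
```

Call:
play_rows:
  plan:
    - [0,0,0,0,0,0]
    - [0,0,0,0,0,0]
    - [0,0,0,0,0,0]
    - [0,0,0,0,0,0]
    - [0,0,0,0,0,0]
  grip: 0

```text
clock: 6.17
tool_pos: [0.5199, 0.0448, 0.0286]
orientation: [179.9, 20.0, 13.7]
force: [-0.4, 0.3, 0.3]
opening: 0.0208
gripper_force: 30.0
```

```bash
python3 - <<'E'
from h import *
up=np.eye(4);up[2,3]=.18
A=now(); print(rows(A,up@A,8))
# place hover: stop upright, tool tilted 20 down from level, yaw psi; tool pose rel. to stop as grasped
def S(o,xax,zax):
    return pose(xax,zax,o)
y=np.radians(13.7);u=np.array([np.cos(y),np.sin(y),0]);org=np.array([.5203,.0447,0.025])-.046*u
S0=pose([0,0,-1],u,org)           # stop x axis down while lying
G=np.linalg.inv(S0)@A; np.save('G.npy',G)
psi=np.radians(-6.9)
for h in (.10,):
    S1=pose([np.cos(psi),np.sin(psi),0],[0,0,1],[.563,.2235,.006+h]); B=S1@G
    print(B.round(3)); print(rows(up@A,B,18))
E
```

```text
[-0.77   0.003 -2.114 -0.    -0.    -0.   ]
[[ 0.34  -0.121  0.933  0.559]
 [-0.041 -0.993 -0.114  0.224]
 [ 0.94   0.001 -0.342  0.152]
 [ 0.     0.     0.     1.   ]]
[ 0.183 -1.013  0.396 -0.538  4.939  1.158]
```

Call:
play_rows:
  plan:
    - [-0.38,0,-1.05,0,0,0]
    - [-0.77,0,-2.11,0,0,0]
    - [-0.77,0,-2.11,0,0,0]
    - [-0.77,0,-2.11,0,0,0]
    - [-0.77,0,-2.11,0,0,0]
    - [-0.77,0,-2.11,0,0,0]
    - [-0.77,0,-2.11,0,0,0]
    - [-0.77,0,-2.11,0,0,0]
    - [-0.38,0,-1.05,0,0,0]
    - [0,0,0,0,0,0]

```text
clock: 7.0
tool_pos: [0.5209, 0.0452, 0.2109]
orientation: [179.9, 19.7, 13.7]
force: [0.9, 0.2, -3.5]
opening: 0.0213
gripper_force: 30.0
```

Call:
play_rows:
  plan:
    - [0.18,-1.01,0.4,-0.54,4.94,1.16]
    - [0.18,-1.01,0.4,-0.54,4.94,1.16]
    - [0.18,-1.01,0.4,-0.54,4.94,1.16]
    - [0.18,-1.01,0.4,-0.54,4.94,1.16]
    - [0.18,-1.01,0.4,-0.54,4.94,1.16]
    - [0.18,-1.01,0.4,-0.54,4.94,1.16]
    - [0.18,-1.01,0.4,-0.54,4.94,1.16]
    - [0.18,-1.01,0.4,-0.54,4.94,1.16]
    - [0.18,-1.01,0.4,-0.54,4.94,1.16]
    - [0.18,-1.01,0.4,-0.54,4.94,1.16]
    - [0.18,-1.01,0.4,-0.54,4.94,1.16]
    - [0.18,-1.01,0.4,-0.54,4.94,1.16]
    - [0.18,-1.01,0.4,-0.54,4.94,1.16]
    - [0.18,-1.01,0.4,-0.54,4.94,1.16]
    - [0.18,-1.01,0.4,-0.54,4.94,1.16]
    - [0.18,-1.01,0.4,-0.54,4.94,1.16]
    - [0.18,-1.01,0.4,-0.54,4.94,1.16]
    - [0.18,-1.01,0.4,-0.54,4.94,1.16]
    - [0,0,0,0,0,0]
    - [0,0,0,0,0,0]

```text
clock: 8.67
tool_pos: [0.5655, 0.2343, 0.2532]
orientation: [168.4, -50.2, -0.2]
force: [0.6, 0.4, -4.5]
opening: 0.021
gripper_force: 30.0
```

```bash
python3 - <<'E'
from h import *
o=get_obs();print(o['clock'],o['tool_pos'],o['orientation'],o['joint_pos'])
s=snapshot('scene'); a=cv2.resize(s['frame'][210:340,220:400,::-1],None,fx=4.4,fy=4.4,interpolation=cv2.INTER_CUBIC)
cv2.imwrite('pics/s2.png',a)
for c in('scene','top'):
    if c=='top': s=snapshot(c); cv2.imwrite('pics/t2.png',cv2.resize(s['frame'][150:300,130:300,::-1],None,fx=4,fy=4,interpolation=cv2.INTER_CUBIC))
    for t in('plate_mid','laser_station','beam_stop'):
        for r in spot_point(c,t)[:2]: print(c,t,np.round(r['position'],4),round(r['score'],2))
E
```

```text
8.6667 [0.56549939 0.23434799 0.25319024] [168.40530158 -50.22200215  -0.22221004] [ 43.70470098   3.88751488 -58.27560771  95.43865029 -42.07111274
 -43.87646843]
scene plate_mid [0.5676 0.2243 0.0068] 0.98
scene laser_station [ 5.649e-01  2.220e-01 -5.000e-04] 0.74
scene beam_stop [0.5546 0.228  0.2098] 0.75
scene beam_stop [0.424  0.0093 0.0184] 0.44
top plate_mid [0.5661 0.2273 0.0032] 0.63
top laser_station [0.5638 0.2197 0.0014] 0.8
top beam_stop [0.5549 0.2269 0.2142] 0.95
top beam_stop [0.4346 0.0087 0.0167] 0.8
```

View pics/s2.png

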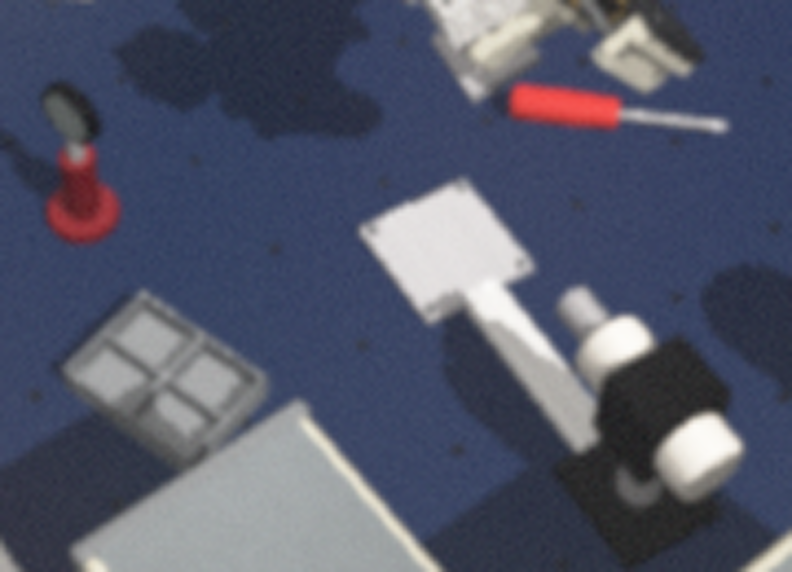

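The crop shows the free plate at (445,250) and the tray, lens post and driver all undisturbed. J3 and J4 hit their limits, so I'll fit a kinematic model and choose a better final yaw.

```bash
cat > kin.py <<'E'
from h import *
from scipy.optimize import least_squares
import itertools
D=[([86.293,20.546,.682,0,-70.136,-16.507],[.23326,.63341,.24558],[-179.997,0,-20.218]),
([22.95891699,26.74144693,-4.47761995,-3.164946,-78.82200115,81.78353486],[0.56334036,0.05178422,0.14987068],[179.86071925,20.25347424,13.55514424]),
([43.70470098,3.88751488,-58.27560771,95.43865029,-42.07111274,-43.87646843],[0.56549939,0.23434799,0.25319024],[168.40530158,-50.22200215,-0.22221004])]
LIM=np.array([[-176.03,176.03],[-82.01,121.73],[-58.28,71.71],[-173.87,95.51],[-174.79,-.11],[-173.66,173.66]])
e=lambda a,q:R.from_euler(a,q,degrees=True).as_matrix()
def fk(q,P,s):
    h,a1,b,L2x,L2z,L3,L3z,d,roll=P
    A=e('z',q[0]); p=A@[a1,b,h]; A=A@e('y',q[1]); p=p+A@[L2x,0,L2z]; A=A@e('y',-q[2]); p=p+A@[L3,0,L3z]
    A=A@e('x',s[0]*q[3])@e('y',-q[4])@e('x',s[1]*q[5]); p=p+A@[d,0,0]
    # tool z = A x ; 
    return p, A@e('y',90)@e('z',roll)
def res(P,s,w=1):
    r=[]
    for q,p,o in D:
        f,A=fk(q,P,s); r+=list((f-p)*10)+list(R.from_matrix(A.T@e('xyz',o)).as_rotvec())
    return np.r_[r,(P[:8]-P0[:8])*.01]
P0=np.array([.3,0,-.18,0,.4,.4,0,.25,0])
def fit():
    best=None
    for s in itertools.product((1,-1),(1,-1)):
        for ro in(0,90,180,270):
            x=P0.copy();x[8]=ro; f=least_squares(res,x,args=(s,),x_scale=np.r_[np.ones(8)*.1,30])
            if best is None or f.cost<best[0]: best=(f.cost,s,f.x,f.fun)
    return best
E
python3 - <<'E'
from kin import *
b=fit(); print(b[0],b[1],b[2].round(4)); print(b[3].round(4))
E
```

```text
0.006984482875213382 (-1, -1) [ 8.958000e-01 -8.130000e-02 -1.832000e-01  5.461000e-01 -2.344000e-01
  3.430000e-01 -6.850000e-02  5.810000e-02  2.700013e+02]
[-0.0861  0.0055 -0.      0.0001  0.      0.      0.0312 -0.0734  0.
 -0.      0.     -0.      0.0045 -0.0047 -0.     -0.     -0.     -0.
  0.006  -0.0008 -0.      0.0055 -0.0063 -0.0006 -0.0007 -0.0019]
```

```bash
python3 - <<'E'
from h import *
G=np.load('G.npy'); psi=np.radians(83.1)
S1=pose([np.cos(psi),np.sin(psi),0],[0,0,1],[.5635,.2235,.006+.14]); B=S1@G
print(B.round(3)); print(np.round(rows(now(),B,1),1)); print(rows(now(),B,18))
E
```

```text
[[ 0.041  0.993  0.114  0.563]
 [ 0.34  -0.121  0.933  0.22 ]
 [ 0.94   0.001 -0.342  0.192]
 [ 0.     0.     0.     1.   ]]
[ -5.1   0.4   3.9  83.7  20.6 -40.9]
[-0.332  0.057  0.139  4.651  1.144 -2.273]
```

Call:
play_rows:
  plan:
    - [-0.33,0.06,0.14,4.65,1.14,-2.27]
    - [-0.33,0.06,0.14,4.65,1.14,-2.27]
    - [-0.33,0.06,0.14,4.65,1.14,-2.27]
    - [-0.33,0.06,0.14,4.65,1.14,-2.27]
    - [-0.33,0.06,0.14,4.65,1.14,-2.27]
    - [-0.33,0.06,0.14,4.65,1.14,-2.27]
    - [-0.33,0.06,0.14,4.65,1.14,-2.27]
    - [-0.33,0.06,0.14,4.65,1.14,-2.27]
    - [-0.33,0.06,0.14,4.65,1.14,-2.27]
    - [0,0,0,0,0,0]
    - [0,0,0,0,0,0]

```text
clock: 9.98
tool_pos: [0.5126, 0.2582, 0.3521]
orientation: [-178.4, -46.6, 27.9]
force: [-0.1, 0.1, -4.0]
opening: 0.0214
gripper_force: 30.0
```

```bash
cat > rec.py <<'E'
from h import *
import json
o=get_obs(); open('d.jl','a').write(json.dumps([list(o['joint_pos']),list(o['tool_pos']),list(o['orientation'])])+'\n')
print(o['clock'],o['tool_pos'].round(4),o['orientation'].round(1),o['joint_pos'].round(1),o['force'].round(1))
E
python3 rec.py; python3 - <<'E'
from h import *
G=np.load('G.npy'); psi=np.radians(83.1)
S1=pose([np.cos(psi),np.sin(psi),0],[0,0,1],[.5635,.2235,.006+.14]); B=S1@G
print(rows(now(),B,1),rows(now(),B,9))
E
```

```text
9.9833 [0.5126 0.2582 0.3521] [-178.4  -46.6   27.9] [ 30.4 -14.9 -58.3  79.4  -0.2   8.9] [-0.1  0.1 -4. ]
[ -9.824   6.095  12.794  45.627  21.151 -29.446] [-1.48   0.863  0.953  5.07   2.35  -3.272]
```

```bash
python3 - <<'E'
from h import *
B=stopgrasp((.54,.15,.30),83.1,tilt=0)
print(rows(now(),B,1),rows(now(),B,14))
T=expm(np.real(logm(np.linalg.inv(now())@B))/4);M=now()
for k in range(5):print(M[:3,3],M[:3,2]);M=M@T
E
```

```text
[ -5.598  10.884   1.361  20.979 -43.51  -51.371] [-0.671  0.588  0.147  1.499 -3.108 -3.669]
[0.51257325 0.25816501 0.35208001] [ 0.62838221  0.36440222 -0.68727492]
[0.51271804 0.23321878 0.33268304] [ 0.46130529  0.35322758 -0.81389662]
[0.51682406 0.20568094 0.31773696] [ 0.29037084  0.28359654 -0.91392439]
[0.52577512 0.17732467 0.30704222] [ 0.13163289  0.16204878 -0.97796369]
[0.54 0.15 0.3 ] [-8.49586974e-16 -2.47506016e-16 -1.00000000e+00]
```

Call:
play_rows:
  plan:
    - [-0.67,0.59,0.15,1.5,-3.11,-3.67]
    - [-0.67,0.59,0.15,1.5,-3.11,-3.67]
    - [-0.67,0.59,0.15,1.5,-3.11,-3.67]
    - [-0.67,0.59,0.15,1.5,-3.11,-3.67]
    - [-0.67,0.59,0.15,1.5,-3.11,-3.67]
    - [-0.67,0.59,0.15,1.5,-3.11,-3.67]
    - [-0.67,0.59,0.15,1.5,-3.11,-3.67]

```text
clock: 10.57
tool_pos: [0.545, 0.2119, 0.3598]
orientation: [171.8, -36.1, 46.1]
force: [1.9, -2.4, -4.0]
opening: 0.0212
gripper_force: 30.0
```

```bash
python3 rec.py
```

```text
10.5667 [0.545  0.2119 0.3598] [171.8 -36.1  46.1] [ 44.6 -11.3 -34.8  14.3 -30.9  78.9] [ 1.9 -2.4 -4. ]
```

Call:
play_rows:
  plan:
    - [-0.67,0.59,0.15,1.5,-3.11,-3.67]
    - [-0.67,0.59,0.15,1.5,-3.11,-3.67]
    - [-0.67,0.59,0.15,1.5,-3.11,-3.67]
    - [-0.67,0.59,0.15,1.5,-3.11,-3.67]
    - [-0.67,0.59,0.15,1.5,-3.11,-3.67]
    - [-0.67,0.59,0.15,1.5,-3.11,-3.67]
    - [-0.67,0.59,0.15,1.5,-3.11,-3.67]
    - [0,0,0,0,0,0]

```text
clock: 11.23
tool_pos: [0.5615, 0.1531, 0.3356]
orientation: [172.5, -10.4, 70.2]
force: [1.6, 1.0, -4.5]
opening: 0.0213
gripper_force: 30.0
```

```bash
python3 rec.py; cat >> kin.py <<'E'
import json
D+=[tuple(json.loads(l)) for l in open('d.jl')]
S=(-1,-1)
def orient(q): 
    A1=e('z',q[0]);A2=A1@e('y',q[1]);A3=A2@e('y',-q[2]);A4=A3@e('x',-q[3]);A5=A4@e('y',-q[4]);A6=A5@e('x',-q[5])
    return A1,A2,A3,A4,A5,A6
def jac(q):
    A1,A2,A3,A4,A5,A6=orient(q)
    return np.c_[A1,A2[:,[0,2]],A3[:,[0,2]],A4[:,1:],A5[:,[0,2]]]
def fitlin(lam=1e-3):
    J=np.vstack([jac(q) for q,_,_ in D]);y=np.hstack([p for _,p,_ in D])
    w=np.array([0,0,.3,0,.4,.4,0,0,0,.3,0]); 
    x=np.linalg.lstsq(np.vstack([J,lam*np.eye(11)]),np.r_[y,lam*w],rcond=None)[0]
    return x,(J@x-y),np.linalg.svd(J)[1]
E
python3 - <<'E'
from kin import *
for q,p,o in D: print(np.degrees(R.from_matrix((orient(q)[5]@e('y',90)@e('z',270)).T@e('xyz',o)).magnitude()).round(3),end=' ')
x,r,sv=fitlin(); print(x.round(4)); print(r.round(4)); print(sv.round(3))
E
```

```text
11.2333 [0.5615 0.1531 0.3356] [172.5 -10.4  70.2] [ 3.45e+01  2.00e+00 -1.24e+01  1.00e-01 -6.29e+01  1.25e+02] [ 1.6  1.  -4.5]
0.005 0.0 0.0 0.0 0.0 0.0 [ 0.      0.      0.1988 -0.      0.6016  0.4636  0.     -0.1918 -0.
  0.359   0.    ]
[-0. -0. -0.  0. -0.  0.  0. -0. -0. -0.  0.  0.  0. -0. -0.  0. -0.  0.]
[5.041 4.726 3.396 1.759 1.361 1.02  0.664 0.417 0.27  0.16  0.136]
```

```bash
cat >> kin.py <<'E'
X=np.array([0,0,.1988,0,.6016,.4636,0,-.1918,0,.359,0])
X=fitlin()[0]
def FK(q):
    M=np.eye(4); M[:3,:3]=orient(q)[5]@e('y',90)@e('z',270); M[:3,3]=jac(q)@X; return M
def pts(q):
    A=orient(q); J=jac(q)
    w=lambda k: J[:,:k]@X[:k]
    return dict(elbow=w(5),w4=w(7),w5=w(9))
def ik(T,q0=None,n=30,seed=0):
    rng=np.random.default_rng(seed); out=[]
    f=lambda q:np.r_[(FK(q)[:3,3]-T[:3,3])*5,R.from_matrix(FK(q)[:3,:3].T@T[:3,:3]).as_rotvec()]
    for k in range(n):
        s=q0 if (q0 is not None and k==0) else rng.uniform(LIM[:,0],LIM[:,1])
        r=least_squares(f,np.clip(s,LIM[:,0]+.01,LIM[:,1]-.01),bounds=(LIM[:,0],LIM[:,1]),x_scale=50,max_nfev=60)
        if r.cost<1e-7 and not any(np.abs(r.x-o).max()<2 for o in out): out.append(r.x)
        if q0 is not None and out: break
    return out
E
cat > t.py <<'E'
from kin import *
G=np.load('G.npy')
for psi in np.arange(-6.9,352,15):
    a=np.radians(psi)
    for h in (0,):
        T=pose([np.cos(a),np.sin(a),0],[0,0,1],[.5645,.2240,.006+h])@G
        for q in ik(T,n=14):
            P=pts(q); print(psi,q.round(0),{k:v.round(2) for k,v in P.items()})
E
time python3 t.py
```

```text
23.1 [ -16.   50.  -57. -144.  -84.  -79.] {'elbow': array([ 0.45, -0.12,  0.58]), 'w4': array([ 0.31, -0.09,  0.14]), 'w5': array([0.25, 0.09, 0.17])}
38.1 [ -18.   41.  -44. -123.  -67.  -95.] {'elbow': array([ 0.38, -0.12,  0.65]), 'w4': array([ 0.42, -0.13,  0.19]), 'w5': array([0.3 , 0.01, 0.17])}
53.1 [ -15.   38.  -31. -104.  -63. -112.] {'elbow': array([ 0.36, -0.09,  0.67]), 'w4': array([ 0.52, -0.14,  0.24]), 'w5': array([ 0.36, -0.05,  0.17])}
68.1 [ -11.   38.  -21.  -88.  -67. -123.] {'elbow': array([ 0.37, -0.07,  0.67]), 'w4': array([ 0.6 , -0.12,  0.27]), 'w5': array([ 0.44, -0.09,  0.17])}
83.1 [  -8.   41.  -11.  -77.  -75. -130.] {'elbow': array([ 0.39, -0.05,  0.65]), 'w4': array([ 0.67, -0.09,  0.29]), 'w5': array([ 0.52, -0.11,  0.17])}
98.1 [  -4.   44.   -1.  -68.  -84. -134.] {'elbow': array([ 0.42, -0.03,  0.63]), 'w4': array([ 0.74, -0.05,  0.3 ]), 'w5': array([ 0.61, -0.11,  0.17])}
113.1 [   0.   48.    8.  -60.  -93. -135.] {'elbow': array([0.45, 0.  , 0.6 ]), 'w4': array([0.8 , 0.01, 0.3 ]), 'w5': array([ 0.7 , -0.09,  0.17])}
128.1 [   5.   52.   17.  
[... 1347 characters left out ...]
 array([0.29, 0.41, 0.53]), 'w4': array([0.42, 0.6 , 0.13]), 'w5': array([0.61, 0.56, 0.17])}
278.1 [ 59.  52. -17.  36. -87. -77.] {'elbow': array([0.24, 0.41, 0.57]), 'w4': array([0.33, 0.55, 0.13]), 'w5': array([0.52, 0.56, 0.17])}
293.1 [ 62.  48. -31.  49. -77. -81.] {'elbow': array([0.21, 0.39, 0.6 ]), 'w4': array([0.25, 0.47, 0.15]), 'w5': array([0.43, 0.54, 0.17])}
308.1 [ 62.  44. -45.  66. -71. -89.] {'elbow': array([0.2 , 0.37, 0.63]), 'w4': array([0.2 , 0.38, 0.17]), 'w5': array([0.35, 0.49, 0.17])}
323.1 [ 56.  40. -57.  90. -70. -98.] {'elbow': array([0.22, 0.32, 0.66]), 'w4': array([0.18, 0.27, 0.2 ]), 'w5': array([0.29, 0.43, 0.17])}
real	0m10.469s
user	0m11.033s
sys	0m0.040s
```

```bash
cat > t2.py <<'E'
from kin import *
G=np.load('G.npy'); a=np.radians(83.1)
q0=np.array(D[-1][0]); q=q0.copy(); q[5]-=196
A=FK(q); B=pose([np.cos(a),np.sin(a),0],[0,0,1],[.5645,.2240,.006+.10])@G
print(rows(A,B,1)); N=20; r=rows(A,B,N); print(r)
T=np.eye(4);T[:3,3]=r[:3]/100;T[:3,:3]=R.from_rotvec(r[3:],degrees=True).as_matrix()
M=A
for k in range(N):
    M=M@T; s=ik(M,q0=q,n=1)
    if not s: print(k,'fail');break
    dq=s[0]-q;q=s[0]
    if k%3==1 or k==N-1: print(k,q.round(0),np.abs(dq).max().round(1),M[:3,3].round(3),(M@np.linalg.inv(G))[:3,2:4].T.round(2))
E
python3 t2.py
```

```text
[ -1.617   5.184  18.815 -77.364  31.856 136.654]
[-0.265 -0.325  0.973 -3.868  1.593  6.833]
1 [ 29.   8.  -4.  -8. -71. -76.] 4.0 [0.573 0.156 0.318] [[-0.73 -0.66  0.2 ]
 [ 0.6   0.19  0.31]]
4 [ 21.  16.   5. -19. -80. -87.] 3.8 [0.584 0.158 0.288] [[-0.83 -0.44  0.33]
 [ 0.62  0.18  0.27]]
7 [ 14.  22.   9. -31. -86. -98.] 4.1 [0.589 0.162 0.257] [[-0.83 -0.23  0.51]
 [ 0.62  0.17  0.23]]
10 [   7.   26.    9.  -42.  -88. -111.] 4.0 [0.587 0.169 0.226] [[-0.72 -0.05  0.69]
 [ 0.62  0.17  0.19]]
13 [   1.   28.    5.  -53.  -87. -122.] 3.7 [0.581 0.181 0.197] [[-0.52  0.05  0.85]
 [ 0.6   0.18  0.16]]
16 [  -3.   30.   -2.  -63.  -83. -132.] 3.6 [0.572 0.198 0.172] [[-0.27  0.07  0.96]
 [ 0.58  0.2   0.13]]
19 [  -7.   30.  -11.  -75.  -77. -141.] 3.9 [0.564 0.22  0.152] [[0.   0.   1.  ]
 [0.56 0.22 0.11]]
```

Call:
play_rows:
  plan:
    - [0,0,0,0,0,7]
    - [0,0,0,0,0,7]
    - [0,0,0,0,0,7]
    - [0,0,0,0,0,7]
    - [0,0,0,0,0,7]
    - [0,0,0,0,0,7]
    - [0,0,0,0,0,7]
    - [0,0,0,0,0,7]
    - [0,0,0,0,0,7]
    - [0,0,0,0,0,7]
    - [0,0,0,0,0,7]
    - [0,0,0,0,0,7]
    - [0,0,0,0,0,7]
    - [0,0,0,0,0,7]

```text
clock: 12.4
tool_pos: [0.5596, 0.1539, 0.3366]
orientation: [-168.1, -5.8, -29.6]
force: [0.1, 0.8, -3.2]
opening: 0.0212
gripper_force: 30.0
```

Call:
play_rows:
  plan:
    - [0,0,0,0,0,7]
    - [0,0,0,0,0,7]
    - [0,0,0,0,0,7]
    - [0,0,0,0,0,7]
    - [0,0,0,0,0,7]
    - [0,0,0,0,0,7]
    - [0,0,0,0,0,7]
    - [0,0,0,0,0,7]
    - [0,0,0,0,0,7]
    - [0,0,0,0,0,7]
    - [0,0,0,0,0,7]
    - [0,0,0,0,0,7]
    - [0,0,0,0,0,7]
    - [0,0,0,0,0,7]
    - [0,0,0,0,0,0]

```text
clock: 13.65
tool_pos: [0.5595, 0.154, 0.3366]
orientation: [-175.8, 12.5, -126.5]
force: [-0.8, -0.8, -4.2]
opening: 0.0214
gripper_force: 30.0
```

```bash
python3 rec.py; sed -i 's/q\[5\]-=196/pass/' t2.py; python3 t2.py
```

```text
13.65 [0.5595 0.154  0.3366] [-175.8   12.5 -126.5] [ 34.7   1.6 -12.6  -0.1 -62.6 -71.6] [-0.8 -0.8 -4.2]
[ -1.454   4.992  18.956 -76.576  32.248 136.558]
[-0.276 -0.334  0.972 -3.829  1.612  6.828]
1 [ 29.   8.  -5.  -8. -70. -77.] 4.0 [0.571 0.157 0.319] [[-0.73 -0.65  0.19]
 [ 0.6   0.19  0.31]]
4 [ 21.  15.   4. -20. -80. -87.] 3.8 [0.583 0.159 0.29 ] [[-0.84 -0.44  0.33]
 [ 0.62  0.18  0.27]]
7 [ 14.  21.   9. -31. -86. -99.] 4.0 [0.588 0.163 0.258] [[-0.83 -0.22  0.5 ]
 [ 0.62  0.17  0.23]]
10 [   7.   26.    9.  -42.  -88. -111.] 4.0 [0.587 0.17  0.227] [[-0.72 -0.05  0.69]
 [ 0.62  0.17  0.19]]
13 [   1.   28.    5.  -53.  -87. -122.] 3.7 [0.581 0.181 0.198] [[-0.52  0.06  0.85]
 [ 0.6   0.18  0.16]]
16 [  -3.   30.   -2.  -63.  -83. -132.] 3.6 [0.572 0.198 0.173] [[-0.27  0.07  0.96]
 [ 0.58  0.2   0.13]]
19 [  -7.   30.  -11.  -75.  -77. -141.] 3.9 [0.564 0.22  0.152] [[-0.   -0.    1.  ]
 [ 0.56  0.22  0.11]]
```

Call:
play_rows:
  plan:
    - [-0.23,-0.28,0.81,-3.19,1.34,5.69]
    - [-0.23,-0.28,0.81,-3.19,1.34,5.69]
    - [-0.23,-0.28,0.81,-3.19,1.34,5.69]
    - [-0.23,-0.28,0.81,-3.19,1.34,5.69]
    - [-0.23,-0.28,0.81,-3.19,1.34,5.69]
    - [-0.23,-0.28,0.81,-3.19,1.34,5.69]
    - [-0.23,-0.28,0.81,-3.19,1.34,5.69]
    - [-0.23,-0.28,0.81,-3.19,1.34,5.69]
    - [-0.23,-0.28,0.81,-3.19,1.34,5.69]
    - [-0.23,-0.28,0.81,-3.19,1.34,5.69]
    - [-0.23,-0.28,0.81,-3.19,1.34,5.69]
    - [-0.23,-0.28,0.81,-3.19,1.34,5.69]
    - [0,0,0,0,0,0]
    - [0,0,0,0,0,0]

```text
clock: 14.82
tool_pos: [0.5878, 0.166, 0.2355]
orientation: [146.9, -22.8, 173.9]
force: [0.9, -0.1, -3.1]
opening: 0.0214
gripper_force: 30.0
```

```bash
python3 rec.py; sed -i 's/N=20/N=12/' t2.py; python3 t2.py
```

```text
14.8167 [0.5878 0.166  0.2355] [146.9 -22.8 173.9] [   9.3   24.5    9.6  -37.8  -87.9 -106.4] [ 0.9 -0.1 -3.1]
[ -0.531  -0.535  10.253 -38.784  16.056  68.575]
[-0.221 -0.263  0.806 -3.232  1.338  5.715]
1 [   6.   26.    9.  -44.  -88. -113.] 3.3 [0.586 0.171 0.219] [[-0.68 -0.02  0.73]
 [ 0.62  0.17  0.18]]
4 [   1.   29.    5.  -53.  -87. -123.] 3.1 [0.58  0.181 0.195] [[-0.51  0.06  0.86]
 [ 0.6   0.18  0.16]]
7 [  -3.   30.   -1.  -62.  -83. -131.] 3.0 [0.573 0.196 0.175] [[-0.3   0.08  0.95]
 [ 0.59  0.2   0.13]]
10 [  -6.   30.   -8.  -71.  -79. -139.] 3.2 [0.566 0.214 0.157] [[-0.07  0.03  1.  ]
 [ 0.57  0.22  0.11]]
11 [  -7.   30.  -11.  -75.  -77. -141.] 3.3 [0.564 0.22  0.152] [[0.   0.   1.  ]
 [0.56 0.22 0.11]]
```

Call:
play_rows:
  plan:
    - [-0.22,-0.26,0.81,-3.23,1.34,5.71]
    - [-0.22,-0.26,0.81,-3.23,1.34,5.71]
    - [-0.22,-0.26,0.81,-3.23,1.34,5.71]
    - [-0.22,-0.26,0.81,-3.23,1.34,5.71]
    - [-0.22,-0.26,0.81,-3.23,1.34,5.71]
    - [-0.22,-0.26,0.81,-3.23,1.34,5.71]
    - [-0.22,-0.26,0.81,-3.23,1.34,5.71]
    - [-0.22,-0.26,0.81,-3.23,1.34,5.71]
    - [-0.22,-0.26,0.81,-3.23,1.34,5.71]
    - [-0.22,-0.26,0.81,-3.23,1.34,5.71]
    - [-0.22,-0.26,0.81,-3.23,1.34,5.71]
    - [-0.22,-0.26,0.81,-3.23,1.34,5.71]
    - [0,0,0,0,0,0]
    - [0,0,0,0,0,0]
    - [0,0,0,0,0,0]

```text
clock: 16.07
tool_pos: [0.5639, 0.223, 0.154]
orientation: [179.0, -70.0, 84.2]
force: [0.7, 0.1, -2.9]
opening: 0.0212
gripper_force: 30.0
```

```bash
python3 rec.py; python3 - <<'E'
from h import *
s=snapshot('scene'); t=snapshot('top')
a=cv2.resize(s['frame'][190:340,240:390,::-1],(400,400),interpolation=cv2.INTER_CUBIC)
b=cv2.resize(t['frame'][150:270,140:260,::-1],(400,400),interpolation=cv2.INTER_CUBIC)
cv2.imwrite('pics/p3.png',np.hstack([a,b]))
import pickle; pickle.dump((s,t),open('p3.pkl','wb'))
for c in('scene','top'):
    for r in spot_point(c,'beam_stop')[:2]: print(c,np.round(r['position'],4),round(r['score'],2))
S=now()@np.linalg.inv(np.load('G.npy')); print('model stop',S.round(3))
E
```

```text
16.0667 [0.5639 0.223  0.154 ] [179.  -70.   84.2] [  -6.7   30.1  -10.5  -74.7  -77.  -140.8] [ 0.7  0.1 -2.9]
scene [0.5645 0.2257 0.1114] 0.84
scene [ 0.754   0.0444 -0.0018] 0.72
top [0.5638 0.2267 0.1087] 0.84
top [0.434  0.0094 0.0162] 0.7
model stop [[ 0.118 -0.993 -0.003  0.565]
 [ 0.993  0.118 -0.002  0.227]
 [ 0.002 -0.002  1.     0.108]
 [ 0.     0.     0.     1.   ]]
```

View pics/p3.png

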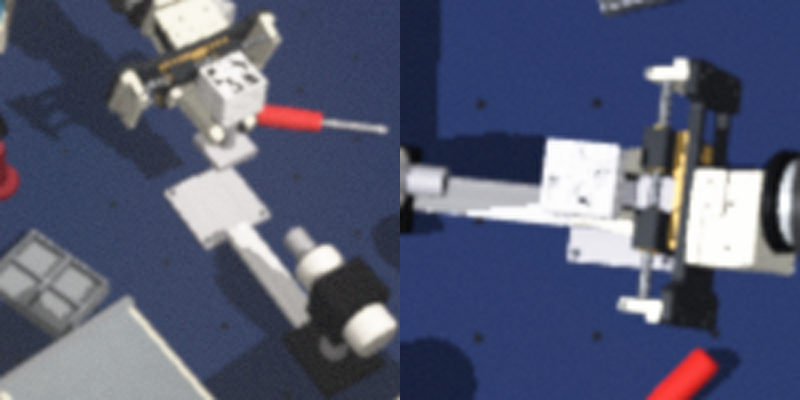

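The left panel shows the stop upright in the grip, with the head at (235,88) and the plate free below it at (215,205). The right panel shows the head at (583,178) above the plate. The networks and the grasp model agree, so I'll lower it.

```bash
python3 - <<'E'
from kin import *
A=now();G=np.load('G.npy');S=A@np.linalg.inv(G);a=np.radians(83.1)
q=get_obs()['joint_pos']
for h in(.008,0):
    B=pose([np.cos(a),np.sin(a),0],[0,0,1],[.5642,.2238,.006+h])@G
    print(rows(A,B,1),rows(A,B,10),[x.round(0) for x in ik(B,q0=q,n=1)]); A=B
E
```

```text
[-8.963 -0.035  2.916 -0.052 -0.129  0.163] [-0.896 -0.002  0.293 -0.005 -0.013  0.016] [array([  -8.,   40.,  -11.,  -77.,  -75., -131.])]
[-0.752 -0.001  0.274  0.    -0.     0.   ] [-0.075 -0.     0.027  0.    -0.     0.   ] [array([  -8.,   41.,  -11.,  -77.,  -75., -130.])]
```

Call:
play_rows:
  plan:
    - [-0.9,0,0.29,0,0,0.02]
    - [-0.9,0,0.29,0,0,0.02]
    - [-0.9,0,0.29,0,0,0.02]
    - [-0.9,0,0.29,0,0,0.02]
    - [-0.9,0,0.29,0,0,0.02]
    - [-0.9,0,0.29,0,0,0.02]
    - [-0.9,0,0.29,0,0,0.02]
    - [-0.9,0,0.29,0,0,0.02]
    - [-0.9,0,0.29,0,0,0.02]
    - [-0.9,0,0.29,0,0,0.02]
    - [0,0,0,0,0,0]
    - [0,0,0,0,0,0]
    - [0,0,0,0,0,0]
    - [0,0,0,0,0,0]

```text
clock: 17.43
tool_pos: [0.5633, 0.22, 0.0595]
orientation: [-179.6, -70.2, 82.6]
force: [-0.5, 0.9, -3.9]
opening: 0.0216
gripper_force: 30.0
```

```bash
python3 rec.py; python3 - <<'E'
from kin import *
A=now();G=np.load('G.npy');S=A@np.linalg.inv(G);a=np.radians(83.1);print(S.round(4))
B=pose([np.cos(a),np.sin(a),0],[0,0,1],[.5642,.2238,.006])@G
print(rows(A,B,1))
s=snapshot('scene');t=snapshot('top')
for c in('scene','top'):
    for n in('beam_stop','plate_mid'):
        for r in spot_point(c,n)[:1]: print(c,n,np.round(r['position'],4),round(r['score'],2))
E
```

```text
17.4333 [0.5633 0.22   0.0595] [-179.6  -70.2   82.6] [  -7.7   40.1  -11.   -76.7  -75.1 -130.6] [-0.5  0.9 -3.9]
[[ 0.1213 -0.9926  0.0025  0.5638]
 [ 0.9926  0.1213 -0.0037  0.2237]
 [ 0.0034  0.0029  1.      0.0138]
 [ 0.      0.      0.      1.    ]]
[-0.725  0.026  0.291  0.005 -0.196 -0.179]
scene beam_stop [0.563  0.2225 0.0165] 0.9
scene plate_mid [0.5648 0.2271 0.0046] 0.94
top beam_stop [0.5617 0.2259 0.0165] 0.77
top plate_mid [0.563  0.2262 0.0065] 0.93
```

Call:
play_rows:
  plan:
    - [-0.07,0.012,0.038,0,-0.02,0]
    - [-0.07,0.012,0.038,0,-0.02,0]
    - [-0.07,0.012,0.038,0,-0.02,0]
    - [-0.07,0.012,0.038,0,-0.02,0]
    - [-0.07,0.012,0.038,0,-0.02,0]
    - [-0.07,0.012,0.038,0,-0.02,0]
    - [-0.07,0.012,0.038,0,-0.02,0]
    - [-0.07,0.012,0.038,0,-0.02,0]
    - [-0.07,0.012,0.038,0,-0.02,0]
    - [-0.07,0.012,0.038,0,-0.02,0]
    - [0,0,0,0,0,0]
    - [0,0,0,0,0,0]
    - [0,0,0,0,0,0]

```text
clock: 18.82
tool_pos: [0.5643, 0.2209, 0.051]
orientation: [-179.5, -70.0, 82.4]
force: [0.7, 0.2, -4.1]
opening: 0.0212
gripper_force: 30.0
```

```bash
python3 rec.py; python3 -c "
from h import *
print((now()@np.linalg.inv(np.load('G.npy'))).round(4))"
```

```text
18.8167 [0.5643 0.2209 0.051 ] [-179.5  -70.    82.4] [  -7.6   40.9  -10.9  -76.8  -74.8 -130.1] [ 0.7  0.2 -4.1]
[[ 1.213e-01 -9.926e-01  4.100e-03  5.647e-01]
 [ 9.926e-01  1.213e-01 -3.000e-04  2.246e-01]
 [-2.000e-04  4.100e-03  1.000e+00  5.300e-03]
 [ 0.000e+00  0.000e+00  0.000e+00  1.000e+00]]
```

Call:
play_rows:
  plan:
    - [-0.03,0,0.011,0,0,0]
    - [-0.03,0,0.011,0,0,0]
    - [-0.03,0,0.011,0,0,0]
    - [-0.03,0,0.011,0,0,0]
    - [0,0,0,0,0,0]
    - [0,0,0,0,0,0]

```text
clock: 19.32
tool_pos: [0.5642, 0.221, 0.0504]
orientation: [-179.5, -70.0, 82.5]
force: [-2.5, -2.9, 4.2]
opening: 0.0213
gripper_force: 30.0
```

Call:
play_rows:
  plan:
    - [0,0,0,0,0,0]
    - [0,0,0,0,0,0]
    - [0,0,0,0,0,0]
    - [0,0,0,0,0,0]
    - [0,0,0,0,0,0]
    - [0,0,0,0,0,0]
    - [0,0,0,0,0,0]
    - [0,0,0,0,0,0]
    - [0,0,0,0,0,0]
    - [0,0,0,0,0,0]
  grip: 8.7

```text
clock: 20.15
tool_pos: [0.5644, 0.221, 0.0497]
orientation: [-179.5, -70.0, 82.5]
force: [0.4, 1.0, 0.6]
opening: 0.0825
gripper_force: 0.0
```

```bash
python3 rec.py; cat > t3.py <<'E'
from kin import *
A=now()
kp=np.mean([(.588,-.237,.086),(.589,-.238,.082)],0); row=np.array([.6285-.5465,-.193+.283,0]); row/=np.linalg.norm(row)
f=np.array([-row[1],row[0],0]); f=-np.cross(row,[0,0,1]) if 0 else f   # front direction (-x console)
if f[0]>0: f=-f
n=f*np.sin(np.radians(35))+np.array([0,0,1])*np.cos(np.radians(35))
print('row',row,'front',f,'n',n)
for sg in(1,-1):
    for off in(-.062,0,.062):
        T=pose(np.cross(sg*row,-n),-n,kp+row*off+n*.019)
        for q in ik(T,n=12): print(sg,off,q.round(0),{k:v.round(2) for k,v in pts(q).items()})
E
python3 t3.py
```

```text
20.15 [0.5644 0.221  0.0497] [-179.5  -70.    82.5] [  -7.6   41.   -10.9  -76.9  -74.7 -129.9] [0.4 1.  0.6]
row [0.67349    0.73919634 0.        ] front [-0.73919634  0.67349     0.        ] n [-0.4239856   0.38629799  0.81915204]
```

Call:
play_rows:
  plan:
    - [0,0,-0.5,0,0,0]
    - [0,0,-1,0,0,0]
    - [0,0,-1.5,0,0,0]
    - [0,0,-2,0,0,0]
    - [0,0,-2,0,0,0]
    - [0,0,-2,0,0,0]
    - [0,0,-2,0,0,0]
    - [0,0,-1,0,0,0]
    - [0,0,0,0,0,0]

```text
clock: 20.9
tool_pos: [0.5511, 0.1061, 0.0918]
orientation: [-179.8, -69.9, 82.6]
force: [0.6, 1.0, 0.1]
opening: 0.0871
gripper_force: 0.0
```

```bash
python3 rec.py; sed -i 's/n=12/n=60/' t3.py; cat >> t3.py <<'E'
print('spin')
for sp in range(0,360,30):
    T=pose(R.from_rotvec(-n*sp,degrees=True).apply(np.cross(row,-n)),-n,kp+n*.06)
    for q in ik(T,n=20): print(sp,q.round(0))
E
python3 t3.py
python3 - <<'E'
from h import *
s=snapshot('scene');t=snapshot('top')
a=cv2.resize(s['frame'][190:320,240:370,::-1],(400,400),interpolation=cv2.INTER_CUBIC)
b=cv2.resize(t['frame'][160:260,150:250,::-1],(400,400),interpolation=cv2.INTER_CUBIC)
cv2.imwrite('pics/p4.png',np.hstack([a,b]))
for c in('scene','top'):
    for n in('beam_stop','plate_mid'):
        for r in spot_point(c,n)[:1]: print(c,n,np.round(r['position'],4),round(r['score'],2))
E
```

```text
20.9 [0.5511 0.1061 0.0918] [-179.8  -69.9   82.6] [ -17.1   37.6   -9.2  -69.1  -82.  -133. ] [0.6 1.  0.1]
row [0.67349    0.73919634 0.        ] front [-0.73919634  0.67349     0.        ] n [-0.4239856   0.38629799  0.81915204]
spin
scene beam_stop [0.4262 0.0051 0.0165] 0.66
scene plate_mid [0.565  0.2278 0.0081] 0.8
top beam_stop [0.5629 0.2252 0.0065] 0.79
top plate_mid [0.5649 0.229  0.0052] 0.96
```

View pics/p4.png

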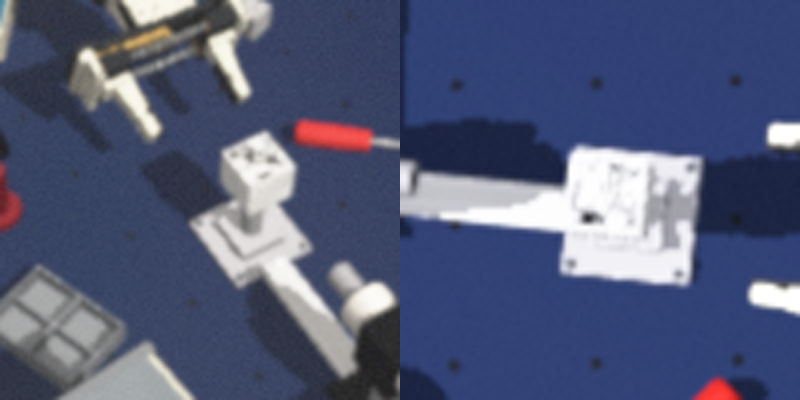

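The beam stop stands upright in the middle of the plate and is released: the left panel has the head at (258,170) with the foot inside the plate rim all round, and the right panel shows it at (610,200). Next I'll check why the keys seem out of reach.

```bash
cat > t4.py <<'E'
from kin import *
exec(open('t3.py').read().split("for sg")[0].split('import *')[1])
def best(T,free=False,n=40):
    rng=np.random.default_rng(1);bb=None
    def f(q):
        M=FK(q); return np.r_[(M[:3,3]-T[:3,3])*5, (np.cross(M[:3,2],T[:3,2])+ (M[:3,2]@T[:3,2]<0)) if free else R.from_matrix(M[:3,:3].T@T[:3,:3]).as_rotvec()]
    for k in range(n):
        r=least_squares(f,rng.uniform(LIM[:,0]+.1,LIM[:,1]-.1),bounds=(LIM[:,0],LIM[:,1]),x_scale=50,max_nfev=80)
        if bb is None or r.cost<bb[0]: bb=(r.cost,r.x,r.fun)
    return bb
for tilt in(35,25,15,5):
  for lat in (-20,0,20):
    nn=f*np.sin(np.radians(tilt))+np.array([0,0,1])*np.cos(np.radians(tilt)); nn=R.from_rotvec(f*lat,degrees=True).apply(nn)
    b=best(pose([1,0,0],-nn,kp+nn*.02),True,25); print(tilt,lat,b[0].round(6),b[1].round(0))
E
python3 t4.py
```

```text
row [0.67349    0.73919634 0.        ] front [-0.73919634  0.67349     0.        ] n [-0.4239856   0.38629799  0.81915204]
35 -20 0.005424 [ -9.  13. -34. -40.  -0. -46.]
35 0 0.000426 [ -40.   13.  -42. -174.   -0.  167.]
35 20 0.0 [ -3.  18. -56.  95. -36.  40.]
25 -20 8e-05 [ -4.  13. -44.   8.  -1.  13.]
25 0 0.0 [-17.  13. -55.  94. -10. -36.]
25 20 0.0 [  5.  20. -47.  61. -37. 163.]
15 -20 0.0 [-10.  16. -25. -19. -27. -46.]
15 0 0.0 [  1.  17. -36.  22. -28. 122.]
15 20 0.0 [  7.  23. -33.  36. -45. 105.]
5 -20 0.0 [-15.  20. -15. -23. -43. 122.]
5 0 0.0 [ -2.  21. -21.   5. -44. 163.]
5 20 0.0 [  5.  27. -20.  21. -56. -46.]
```

```bash
cat > t5.py <<'E'
from kin import *
exec(open('t3.py').read().split("for sg")[0].split('import *')[1])
def key(off,tilt,lat,sg,up):
    nn=f*np.sin(np.radians(tilt))+np.array([0,0,1])*np.cos(np.radians(tilt)); nn=R.from_rotvec(f*lat,degrees=True).apply(nn)
    return pose(np.cross(sg*row,-nn),-nn,kp+row*off+nn*(.019)+n*up)
if __name__=='__main__':
  for off in(-.062,0,.062):
    for tilt in(26,28,30,32):
      for lat in(0,6,12,18):
        for sg in(1,-1):
            g=[-8,17,-48,70,-25,20 if sg>0 else -160]
            c=[]
            for s in([-8,17,-48,70,-25,-60],[-8,17,-48,70,-25,120],[-8,17,-48,-70,-25,120],[-8,17,-48,-70,-25,-60]):
                r=ik(key(off,tilt,lat,sg,0),q0=np.array(s,float),n=3)
                c+=[x for x in r if not any(abs(x-y).max()<2 for y in c)]
            for x in c: print(off,tilt,lat,sg,x.round(0))
E
python3 t5.py
```

```text
row [0.67349    0.73919634 0.        ] front [-0.73919634  0.67349     0.        ] n [-0.4239856   0.38629799  0.81915204]
-0.062 26 12 1 [-11.  14. -55.  83. -23. 158.]
-0.062 26 12 -1 [-11.  14. -55.  83. -23. -22.]
-0.062 26 18 1 [ -5.  16. -54.  75. -30. 159.]
-0.062 26 18 -1 [ -5.  16. -54.  75. -30. -21.]
-0.062 28 12 1 [-15.  14. -57.  94. -22. 150.]
-0.062 28 12 -1 [-15.  14. -57.  94. -22. -30.]
-0.062 28 18 1 [ -8.  16. -55.  84. -30. 152.]
-0.062 28 18 -1 [ -8.  16. -55.  84. -30. -28.]
-0.062 30 18 1 [-11.  15. -57.  93. -29. 146.]
-0.062 30 18 -1 [-11.  15. -57.  93. -29. -34.]
0 26 6 1 [ -9.  14. -54.  82. -19. 156.]
0 26 6 -1 [ -9.  14. -54.  82. -19. -24.]
0 26 12 1 [ -2.  16. -51.  72. -27. 160.]
0 26 12 -1 [ -2.  16. -51.  72. -27. -20.]
0 26 18 1 [  3.  19. -49.  66. -34. 161.]
0 26 18 -1 [  3.  19. -49.  66. -34. -19.]
0 28 6 1 [-13.  14. -55.  96. -18. 147.]
0 28 6 -1 [-13.  14. -55.  96. -18. -33.]
0 28 12 1 [ -4.  16. -53.  81. -26. 153.]
0 28 12 -1 [ -4.  16. -53.  81. -26. -27.]
0 28 18 1 [  2.  18. -51.  73. -33. 155.]
0 28 18 -1 [  2.  18. -51.  73. -33. -2
[... 666 characters left out ...]
151.]
0.062 28 6 -1 [ -2.  17. -51.  82. -22. -29.]
0.062 28 12 1 [  4.  19. -48.  71. -30. 155.]
0.062 28 12 -1 [  4.  19. -48.  71. -30. -25.]
0.062 28 18 1 [  9.  21. -45.  64. -37. 157.]
0.062 28 18 -1 [  9.  21. -45.  64. -37. -23.]
0.062 30 6 1 [ -5.  17. -53.  93. -22. 143.]
0.062 30 6 -1 [ -5.  17. -53.  93. -22. -37.]
0.062 30 12 1 [  2.  19. -50.  79. -29. 149.]
0.062 30 12 -1 [  2.  19. -50.  79. -29. -31.]
0.062 30 18 1 [  8.  21. -47.  71. -36. 151.]
0.062 30 18 -1 [  8.  21. -47.  71. -36. -29.]
0.062 32 12 1 [  0.  18. -52.  87. -29. 143.]
0.062 32 12 -1 [  0.  18. -52.  87. -29. -37.]
0.062 32 18 1 [  6.  21. -49.  77. -36. 146.]
0.062 32 18 -1 [  6.  21. -49.  77. -36. -34.]
```

```bash
cat > t6.py <<'E'
from t5 import *
def track(A,B,N,q):
    T=expm(np.real(logm(np.linalg.inv(A)@B))/N); M=A; print('row',N,rows(A,B,N))
    for k in range(N):
        M=M@T; s=ik(M,q0=q,n=1)
        if not s: print(k,'fail');return q
        dq=s[0]-q;q=s[0]
        if k%4==0 or k==N-1: print(k,q.round(0),np.abs(dq).max().round(1),'tcp',M[:3,3].round(3),'tip',(M[:3,3]+.019*M[:3,2]).round(3))
    return q
if __name__=='__main__':
  q=get_obs()['joint_pos']; A=now()
  W=FK([-8,10,-15,0,-65,-60]); print(W.round(2))
  q=track(A,W,16,q)
  H=key(0,28,14,-1,.06); print(H.round(3),ik(H,n=40))
  q=track(W,H,16,q)
E
python3 t6.py
```

```text
row [0.67349    0.73919634 0.        ] front [-0.73919634  0.67349     0.        ] n [-0.4239856   0.38629799  0.81915204]
[[-0.93 -0.37  0.    0.49]
 [-0.37  0.93 -0.   -0.26]
 [ 0.   -0.   -1.    0.24]
 [ 0.    0.    0.    1.  ]]
row 16 [-0.364 -1.771 -2.112  4.438 -2.631 -6.356]
0 [ -16.   36.   -8.  -64.  -83. -129.] 5.1 tcp [0.53  0.091 0.094] tip [0.531 0.108 0.087]
4 [ -14.   31.   -7.  -44.  -87. -113.] 4.8 tcp [ 0.471 -0.001  0.109] tip [0.467 0.014 0.098]
8 [-11.  25.  -7. -26. -83. -94.] 4.8 tcp [ 0.451 -0.107  0.135] tip [ 0.445 -0.097  0.119]
12 [ -9.  17. -11. -10. -75. -75.] 4.8 tcp [ 0.466 -0.205  0.183] tip [ 0.463 -0.201  0.164]
15 [ -8.  10. -15.  -0. -65. -60.] 5.0 tcp [ 0.493 -0.263  0.236] tip [ 0.493 -0.263  0.217]
[[ 0.648 -0.734  0.203  0.559]
 [-0.591 -0.653 -0.474 -0.205]
 [ 0.481  0.187 -0.857  0.149]
 [ 0.     0.     0.     1.   ]] [array([  6.65862993,  10.958154  , -51.39836672,  61.59292216,
       -34.20297231, -16.4036041 ])]
row 16 [-0.693 -0.299  0.379  1.308  1.871 -6.833]
0 [ -7.  11. -15.   2. -65. -56.] 4.3 tcp [ 0.5   -0.263  0.233] tip [ 0.5   -0.264  0.214]
4 [ -0.  13. -20.  12. -61. -40.] 3.7 tcp [ 0.529 -0.256  0.215] tip [ 0.528 -0.26   0.197]
8 [  6.  14. -28.  24. -53. -27.] 3.3 tcp [ 0.55  -0.24   0.195] tip [ 0.549 -0.247  0.177]
12 [  9.  12. -41.  41. -43. -19.] 4.9 tcp [ 0.56 -0.22  0.17] tip [ 0.561 -0.228  0.153]
15 [  7.  11. -51.  62. -34. -16.] 8.1 tcp [ 0.559 -0.205  0.149] tip [ 0.563 -0.214  0.133]
```

```bash
cat > t7.py <<'E'
from t6 import *
q=get_obs()['joint_pos']; A=now()
W=FK([15,8,-15,0,-67,-50]); print(W[:3,2:].round(2).T)
q=track(A,W,20,q)
H=key(0,28,14,-1,.09)
q=track(W,H,20,q)
for off in(0,-.062,.062): q=track(key(off,28,14,-1,.09),key(off,28,14,-1,-.008),4,ik(key(off,28,14,-1,.09),q0=np.array([0,15,-52,75,-30,-20.]),n=4)[0])
E
python3 t7.py
```

```text
row [0.67349    0.73919634 0.        ] front [-0.73919634  0.67349     0.        ] n [-0.4239856   0.38629799  0.81915204]
[[ 0.   -0.   -1.  ]
 [ 0.54 -0.05  0.25]]
row 20 [ 0.316 -0.341 -1.097  4.46  -1.125 -6.378]
0 [ -16.   37.   -7.  -65.  -84. -130.] 3.7 tcp [0.546 0.101 0.097] tip [0.547 0.119 0.09 ]
4 [ -10.   36.    1.  -51.  -92. -116.] 3.9 tcp [0.533 0.064 0.124] tip [0.529 0.08  0.115]
8 [ -4.  32.   5. -37. -94. -98.] 4.6 tcp [0.529 0.026 0.153] tip [0.522 0.038 0.14 ]
12 [  3.  26.   2. -22. -89. -79.] 4.6 tcp [ 0.532 -0.009  0.185] tip [ 0.525 -0.002  0.169]
16 [ 10.  16.  -6.  -9. -78. -62.] 4.2 tcp [ 0.538 -0.037  0.223] tip [ 0.534 -0.035  0.204]
19 [ 15.   8. -15.  -0. -67. -50.] 4.0 tcp [ 0.543 -0.053  0.254] tip [ 0.543 -0.053  0.235]
row 20 [ 0.628  0.023  0.592  0.532  1.595 -3.87 ]
0 [ 16.   8. -16.   2. -66. -47.] 2.6 tcp [ 0.539 -0.058  0.248] tip [ 0.539 -0.059  0.229]
4 [ 18.   8. -22.   9. -63. -37.] 2.4 tcp [ 0.527 -0.082  0.227] tip [ 0.527 -0.085  0.208]
8 [ 19.   8. -29.  17. -58. -28.] 2.2 tcp [ 0.522 -0.111  0.208] tip [ 0.522 -0.115  0.19 ]
12 [ 18
[... 273 characters left out ...]
ow 4 [ 0.268 -0.52   2.379 -0.     0.    -0.   ]
0 [  7.  10. -51.  60. -35. -16.] 5.3 tcp [ 0.557 -0.203  0.154] tip [ 0.561 -0.212  0.138]
3 [ -3.  18. -52.  81. -28. -28.] 7.4 tcp [ 0.588 -0.232  0.094] tip [ 0.592 -0.241  0.077]
row 4 [ 0.268 -0.52   2.379 -0.     0.    -0.   ]
0 [ -0.   7. -56.  67. -31. -15.] 7.0 tcp [ 0.515 -0.249  0.154] tip [ 0.519 -0.258  0.138]
3 [-14.  15. -56.  93. -24. -31.] 9.2 tcp [ 0.546 -0.277  0.094] tip [ 0.55  -0.286  0.077]
row 4 [ 0.268 -0.52   2.379 -0.     0.    -0.   ]
0 [ 14.  14. -46.  55. -38. -16.] 4.0 tcp [ 0.599 -0.157  0.154] tip [ 0.602 -0.166  0.138]
3 [  5.  21. -47.  70. -31. -25.] 5.7 tcp [ 0.63  -0.186  0.094] tip [ 0.634 -0.195  0.077]
```

Call:
play_rows:
  plan:
    - [0.27,-0.28,-0.96,3.88,-0.98,-5.55]
    - [0.27,-0.28,-0.96,3.88,-0.98,-5.55]
    - [0.27,-0.28,-0.96,3.88,-0.98,-5.55]
    - [0.27,-0.28,-0.96,3.88,-0.98,-5.55]
    - [0.27,-0.28,-0.96,3.88,-0.98,-5.55]
    - [0.27,-0.28,-0.96,3.88,-0.98,-5.55]
    - [0.27,-0.28,-0.96,3.88,-0.98,-5.55]
    - [0.27,-0.28,-0.96,3.88,-0.98,-5.55]
    - [0.27,-0.28,-0.96,3.88,-0.98,-5.55]
    - [0.27,-0.28,-0.96,3.88,-0.98,-5.55]
    - [0.27,-0.28,-0.96,3.88,-0.98,-5.55]
    - [0.27,-0.28,-0.96,3.88,-0.98,-5.55]
    - [0.27,-0.28,-0.96,3.88,-0.98,-5.55]
    - [0.27,-0.28,-0.96,3.88,-0.98,-5.55]
    - [0.27,-0.28,-0.96,3.88,-0.98,-5.55]
    - [0.27,-0.28,-0.96,3.88,-0.98,-5.55]
    - [0.27,-0.28,-0.96,3.88,-0.98,-5.55]
    - [0.27,-0.28,-0.96,3.88,-0.98,-5.55]
    - [0.27,-0.28,-0.96,3.88,-0.98,-5.55]
    - [0,0,0,0,0,0]

```text
clock: 22.87
tool_pos: [0.5406, -0.0324, 0.2225]
orientation: [165.9, -6.3, -146.0]
force: [0.1, 0.2, 1.2]
opening: 0.0869
gripper_force: 0.0
```

Call:
play_rows:
  plan:
    - [0.27,-0.28,-0.96,3.88,-0.98,-5.55]
    - [0.27,-0.28,-0.96,3.88,-0.98,-5.55]
    - [0.27,-0.28,-0.96,3.88,-0.98,-5.55]
    - [0.27,-0.28,-0.96,3.88,-0.98,-5.55]
    - [0,0,0,0,0,0]
    - [0,0,0,0,0,0]
  grip: 0

```text
clock: 23.37
tool_pos: [0.5443, -0.0512, 0.2567]
orientation: [-180.0, 0.1, -125.1]
force: [1.3, 0.2, -1.0]
opening: 0.0526
gripper_force: 0.0
```

```bash
python3 rec.py; cat > t8.py <<'E'
from t6 import *
q=get_obs()['joint_pos']; track(now(),key(0,28,14,-1,.09),20,q)
E
python3 t8.py
python3 - <<'E'
from h import *
s=snapshot('wrist'); save(s,'w5.png'); import pickle; pickle.dump(s,open('w5.pkl','wb')); print(s['position'],s['attitude'])
for n in('key_round_top','key_square_top','key_bar_top'):
    for r in spot_point('wrist',n)[:2]: print(n,np.round(r['position'],4),round(r['score'],2))
E
```

```text
23.3667 [ 0.5443 -0.0512  0.2567] [-1.800e+02  1.000e-01 -1.251e+02] [ 15.1   8.  -14.7  -0.  -67.3 -50.2] [ 1.3  0.2 -1. ]
row [0.67349    0.73919634 0.        ] front [-0.73919634  0.67349     0.        ] n [-0.4239856   0.38629799  0.81915204]
row 20 [ 0.635  0.032  0.607  0.53   1.597 -3.874]
0 [ 16.   8. -16.   2. -67. -48.] 2.6 tcp [ 0.54  -0.056  0.251] tip [ 0.54  -0.057  0.232]
4 [ 18.   8. -22.   8. -63. -37.] 2.4 tcp [ 0.528 -0.08   0.228] tip [ 0.528 -0.083  0.209]
8 [ 19.   8. -29.  17. -58. -28.] 2.2 tcp [ 0.522 -0.109  0.209] tip [ 0.522 -0.114  0.191]
12 [ 18.   8. -37.  27. -52. -21.] 2.8 tcp [ 0.524 -0.14   0.193] tip [ 0.525 -0.147  0.176]
16 [ 16.   8. -45.  41. -44. -15.] 3.9 tcp [ 0.534 -0.172  0.181] tip [ 0.536 -0.18   0.164]
19 [ 11.   8. -50.  55. -38. -12.] 5.4 tcp [ 0.546 -0.194  0.174] tip [ 0.55  -0.203  0.158]
[ 0.5034189  -0.11046872  0.3957562 ] [ 1.64364344e+02 -6.93563805e-02  1.44972356e+02]
key_round_top [ 0.5901 -0.2327  0.0813] 0.87
key_square_top [ 0.61   -0.3059  0.0054] 0.5
key_bar_top [ 0.6281 -0.1869  0.0818] 0.57
```

View pics/w5.png

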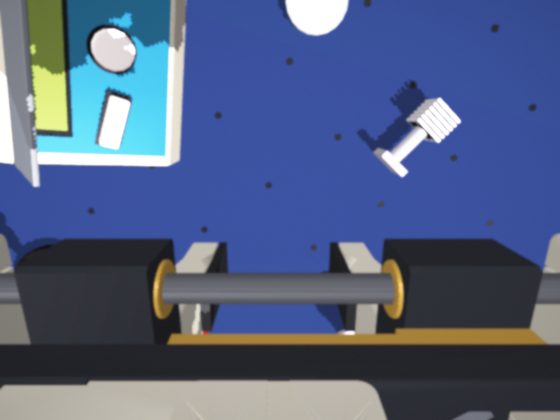

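The wrist view shows the round key at (113,49), the bar key at (115,121) and the console's right edge at about x=180.

```bash
python3 - <<'E'
from h import *
import pickle; s=pickle.load(open('w5.pkl','rb'))
a=ray(s,[(113,49),(115,121)],.083);print(a.round(4),np.linalg.norm(a[1]-a[0]),(a[1]-a[0])/np.linalg.norm(a[1]-a[0]))
E
```

```text
[[ 0.5888 -0.2368  0.083 ]
 [ 0.6285 -0.191   0.083 ]] 0.06065658159242036 [0.65562027 0.75509076 0.        ]
```

Call:
play_rows:
  plan:
    - [0.635,0.03,0.605,0.53,1.6,-3.87]
    - [0.635,0.03,0.605,0.53,1.6,-3.87]
    - [0.635,0.03,0.605,0.53,1.6,-3.87]
    - [0.635,0.03,0.605,0.53,1.6,-3.87]
    - [0.635,0.03,0.605,0.53,1.6,-3.87]
    - [0.635,0.03,0.605,0.53,1.6,-3.87]
    - [0.635,0.03,0.605,0.53,1.6,-3.87]
    - [0.635,0.03,0.605,0.53,1.6,-3.87]
    - [0.635,0.03,0.605,0.53,1.6,-3.87]
    - [0.635,0.03,0.605,0.53,1.6,-3.87]
    - [0.635,0.03,0.605,0.53,1.6,-3.87]
    - [0.635,0.03,0.605,0.53,1.6,-3.87]
    - [0.635,0.03,0.605,0.53,1.6,-3.87]
    - [0.635,0.03,0.605,0.53,1.6,-3.87]
    - [0.635,0.03,0.605,0.53,1.6,-3.87]
    - [0.635,0.03,0.605,0.53,1.6,-3.87]
    - [0.635,0.03,0.605,0.53,1.6,-3.87]
    - [0.635,0.03,0.605,0.53,1.6,-3.87]
    - [0.635,0.03,0.605,0.53,1.6,-3.87]
    - [0.635,0.03,0.605,0.53,1.6,-3.87]

```text
clock: 25.23
tool_pos: [0.5482, -0.195, 0.1731]
orientation: [167.5, -28.8, -42.1]
force: [0.6, -0.8, 0.3]
opening: 0.0006
gripper_force: 0.0
```

Call:
play_rows:
  plan:
    - [0,0,0,0,0,0]
    - [0,0,0,0,0,0]
    - [0,0,0,0,0,0]

```text
clock: 25.48
tool_pos: [0.5481, -0.195, 0.1741]
orientation: [167.7, -28.8, -42.5]
force: [-0.1, 0.3, 0.1]
opening: 0.0005
gripper_force: 0.0
```

```bash
python3 rec.py
python3 - <<'E'
from h import *
s=snapshot('wrist'); save(s,'w6.png'); import pickle; pickle.dump(s,open('w6.pkl','wb')); print(s['position'],s['attitude'])
for n in('key_round_top','key_square_top','key_bar_top'):
    for r in spot_point('wrist',n)[:2]: print(n,np.round(r['position'],4),round(r['score'],2))
E
```

```text
25.4833 [ 0.5481 -0.195   0.1741] [167.7 -28.8 -42.5] [ 10.4   8.3 -50.2  55.2 -37.9 -12.7] [-0.1  0.3  0.1]
[ 0.56697514 -0.17156149  0.3279342 ] [-166.21058983  -10.76461723 -138.51050715]
key_round_top [ 0.591 -0.234  0.082] 0.77
key_round_top [ 0.6303 -0.1882  0.0765] 0.6
key_square_top [ 0.5475 -0.2843  0.0833] 0.73
key_bar_top [ 0.6299 -0.1887  0.0798] 0.94
```

View pics/w6.png

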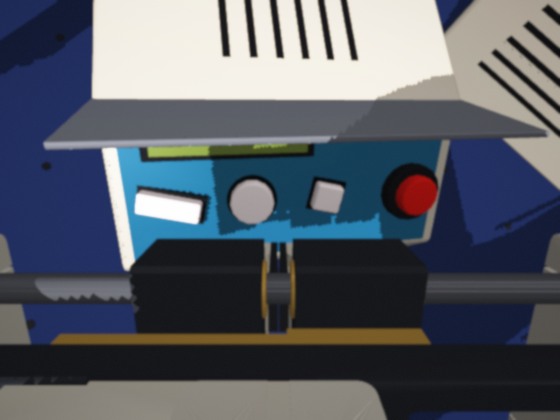

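The keys show in one row: bar (169,206), round (252,201), square (327,196), red stop (415,195). The closed fingertips are at (279,250) and the hood edge is at row 140.

```bash
cat > t9.py <<'E'
from t6 import *
import t5
N=[[(.588,-.237),(.589,-.238),(.5901,-.2327),(.5888,-.2368),(.591,-.234)],[(.547,-.285),(.546,-.281),(.5475,-.2843)],[(.63,-.191),(.627,-.195),(.6281,-.1869),(.6285,-.191),(.6299,-.1887)]]
import pickle; s=pickle.load(open('w6.pkl','rb'))
a=ray(s,[(252,201),(327,196),(169,206)],.083)[:,:2]; print(a.round(4))
m=[np.mean(np.vstack([N[i],a[i],a[i]]),0) for i in range(3)]; print(np.round(m,4))
r=m[2]-m[1]; print(np.linalg.norm(r)); t5.row[:]=np.r_[r/np.linalg.norm(r),0]; t5.kp[:]=np.r_[np.mean(m,0),.083]
t5.f[:]=[-t5.row[1],t5.row[0],0]; t5.n[:]=t5.f*np.sin(np.radians(35))+[0,0,np.cos(np.radians(35))]
print(t5.kp,t5.row,t5.n)
up=np.cross(t5.row,t5.n); up=up if up[2]>0 else -up   # up the slope
t5.kp-=up*.003
E
cat > t10.py <<'E'
from t9 import *
A=now();q=get_obs()['joint_pos']
B=key(0,28,14,-1,.010); q=track(A,B,10,q)
M=B[:3,:3].T
print('in 1mm',M@(-t5.n*.1),'row 6.2cm',M@(t5.row*6.2))
for off in(-.062,.062): print([x.round(0) for h in(.03,-.008) for x in ik(key(off,28,14,-1,h),q0=q,n=2)])
E
python3 t10.py
```

```text
row [0.67349    0.73919634 0.        ] front [-0.73919634  0.67349     0.        ] n [-0.4239856   0.38629799  0.81915204]
[[ 0.5903 -0.2376]
 [ 0.5497 -0.2831]
 [ 0.6313 -0.1924]]
[[ 0.5896 -0.2362]
 [ 0.548  -0.2833]
 [ 0.6294 -0.1911]]
0.12304269680771432
[ 0.58902395 -0.23686303  0.083     ] [0.66185881 0.74962852 0.        ] [-0.42996925  0.37962662  0.81915204]
row 10 [ 0.033 -0.164  0.786  0.042  0.002 -0.081]
0 [  9.   9. -51.  57. -37. -14.] 1.7 tcp [ 0.552 -0.197  0.168] tip [ 0.555 -0.206  0.151]
4 [  5.  12. -52.  65. -33. -18.] 2.2 tcp [ 0.564 -0.208  0.14 ] tip [ 0.568 -0.217  0.124]
8 [ -0.  15. -53.  75. -29. -24.] 2.6 tcp [ 0.576 -0.22   0.113] tip [ 0.58  -0.229  0.096]
9 [ -1.  16. -53.  78. -28. -26.] 2.7 tcp [ 0.579 -0.222  0.106] tip [ 0.583 -0.231  0.089]
in 1mm [ 0.01093497 -0.02123234  0.0971062 ] row 6.2cm [-8.48145654e-17 -6.05690556e+00 -1.32434700e+00]
[array([ -8.,  11., -57.,  82., -26., -23.])]
[array([  9.,  17., -48.,  63., -34., -20.]), array([  5.,  20., -48.,  72., -31., -26.])]
```

Call:
play_rows:
  plan:
    - [0.03,-0.16,0.79,0.04,0,-0.08]
    - [0.03,-0.16,0.79,0.04,0,-0.08]
    - [0.03,-0.16,0.79,0.04,0,-0.08]
    - [0.03,-0.16,0.79,0.04,0,-0.08]
    - [0.03,-0.16,0.79,0.04,0,-0.08]
    - [0.03,-0.16,0.79,0.04,0,-0.08]
    - [0.03,-0.16,0.79,0.04,0,-0.08]
    - [0.03,-0.16,0.79,0.04,0,-0.08]
    - [0.03,-0.16,0.79,0.04,0,-0.08]
    - [0.03,-0.16,0.79,0.04,0,-0.08]
    - [0,0,0,0,0,0]
    - [0,0,0,0,0,0]

```text
clock: 26.68
tool_pos: [0.5779, -0.2235, 0.1051]
orientation: [167.6, -28.7, -41.4]
force: [1.2, -0.1, -1.2]
opening: 0.0004
gripper_force: 0.0
```

```bash
python3 rec.py; cat > tip.py <<'E'
from t9 import *
A=now(); tip=A[:3,3]+.019*A[:3,2]-(t5.kp+up*.003)
print('tip rel round key: row %.1f upslope %.1f out %.1f mm'%tuple(1e3*np.array([tip@t5.row,tip@up,tip@t5.n])), 'force.n',get_obs()['force']@t5.n)
E
python3 tip.py | tail -1
```

```text
26.6833 [ 0.5779 -0.2235  0.1051] [167.6 -28.7 -41.4] [ -1.5  15.7 -53.3  77.8 -28.5 -25.6] [ 1.2 -0.1 -1.2]
tip rel round key: row -1.4 upslope -3.4 out 9.5 mm force.n -1.4870914212677624
```

Call:
play_rows:
  plan:
    - [0.022,-0.042,0.194,0,0,0]
    - [0.022,-0.042,0.194,0,0,0]
    - [0.022,-0.042,0.194,0,0,0]
    - [0.022,-0.042,0.194,0,0,0]
    - [0.011,-0.021,0.097,0,0,0]
    - [0,0,0,0,0,0]
    - [0,0,0,0,0,0]

```text
clock: 27.27
tool_pos: [0.582, -0.2266, 0.0979]
orientation: [167.6, -28.7, -41.4]
force: [-0.6, 1.3, 1.4]
opening: 0.0002
gripper_force: 1.1
```

```bash
python3 tip.py | tail -1
```

```text
tip rel round key: row -1.0 upslope -3.3 out 0.7 mm force.n 1.9349670398512255
```

Contact has just begun. I'll press on by another 6 mm in small steps.

Call:
play_rows:
  plan:
    - [0.011,-0.021,0.097,0,0,0]
    - [0.011,-0.021,0.097,0,0,0]
    - [0.011,-0.021,0.097,0,0,0]
    - [0.011,-0.021,0.097,0,0,0]
    - [0,0,0,0,0,0]
    - [0,0,0,0,0,0]

```text
clock: 27.77
tool_pos: [0.5834, -0.2284, 0.0945]
orientation: [167.6, -28.7, -41.4]
force: [-2.1, 1.3, 4.0]
opening: 0.0003
gripper_force: 2.2
```

Call:
play_rows:
  plan:
    - [0.011,-0.021,0.097,0,0,0]
    - [0.011,-0.021,0.097,0,0,0]
    - [0,0,0,0,0,0]
    - [0,0,0,0,0,0]

```text
clock: 28.1
tool_pos: [0.5838, -0.229, 0.0937]
orientation: [167.6, -28.8, -41.4]
force: [-11.3, 5.8, 14.8]
opening: 0.0005
gripper_force: 9.6
```

```bash
python3 tip.py | tail -1
```

```text
tip rel round key: row -1.6 upslope -3.4 out -4.5 mm force.n 19.195065347060478
```

Call:
play_rows:
  plan:
    - [-0.03,0.06,-0.29,0,0,0]
    - [-0.03,0.06,-0.29,0,0,0]
    - [-0.05,0.11,-0.49,0,0,0]
    - [-0.05,0.11,-0.49,0,0,0]
    - [-0.05,0.11,-0.49,0,0,0]
    - [-0.05,0.11,-0.49,0,0,0]
    - [0,0,0,0,0,0]
    - [0,0,0,0,0,0]

```text
clock: 28.77
tool_pos: [0.5736, -0.2186, 0.1143]
orientation: [167.6, -28.7, -41.4]
force: [-0.1, -0.3, 0.5]
opening: 0.0006
gripper_force: 0.0
```

```bash
cat > t11.py <<'E'
from t9 import *
A=now();q=get_obs()['joint_pos']; t5.kp+=up*.002
for tilt,lat in((28,14),(27,14),(27,17),(26,15),(28,18)):
    g=[ik(key(-.0605,tilt,lat,-1,h),q0=q,n=3) for h in(.02,-.009)]; print(tilt,lat,[x.round(0) for y in g for x in y])
tl=(27,17)
B=key(-.0605,*tl,-1,.020); track(A,B,10,q); print('in1mm',B[:3,:3].T@(-t5.n*.1))
E
python3 t11.py; python3 tip.py | tail -1
```

```text
row [0.67349    0.73919634 0.        ] front [-0.73919634  0.67349     0.        ] n [-0.4239856   0.38629799  0.81915204]
[[ 0.5903 -0.2376]
 [ 0.5497 -0.2831]
 [ 0.6313 -0.1924]]
[[ 0.5896 -0.2362]
 [ 0.548  -0.2833]
 [ 0.6294 -0.1911]]
0.12304269680771432
[ 0.58902395 -0.23686303  0.083     ] [0.66185881 0.74962852 0.        ] [-0.42996925  0.37962662  0.81915204]
28 14 [array([-10.,  12., -57.,  85., -26., -25.])]
27 14 [array([ -8.,  12., -56.,  80., -26., -21.]), array([-13.,  15., -56.,  91., -24., -28.])]
27 17 [array([ -5.,  13., -55.,  76., -30., -21.]), array([-10.,  16., -55.,  86., -28., -27.])]
26 15 [array([ -5.,  13., -55.,  74., -28., -18.]), array([-10.,  16., -55.,  84., -25., -24.])]
28 18 [array([ -5.,  14., -56.,  80., -30., -24.]), array([-10.,  17., -56.,  89., -29., -30.])]
row 10 [ 0.027  0.572  0.145 -0.276 -0.063 -0.009]
0 [ -0.  14. -53.  75. -29. -23.] 0.5 tcp [ 0.57  -0.223  0.114] tip [ 0.574 -0.232  0.098]
4 [ -2.  14. -54.  75. -29. -22.] 0.5 tcp [ 0.555 -0.242  0.114] tip [ 0.559 -0.251  0.098]
8 [ -4.  13. -55.  76. -30. -21.] 0.5 tcp [ 0.54  -0.26   0.115] tip [ 0.544 -0.269  0.099]
9 [ -5.  13. -55.  76. -30. -21.] 0.5 tcp [ 0.537 -0.265  0.115] tip [ 0.54  -0.274  0.099]
in1mm [ 0.01210207 -0.02585904  0.09583762]
tip rel round key: row -0.6 upslope -3.5 out 20.7 mm force.n 0.28850392717548784
```

Call:
play_rows:
  plan:
    - [0.03,0.57,0.145,-0.28,-0.06,0]
    - [0.03,0.57,0.145,-0.28,-0.06,0]
    - [0.03,0.57,0.145,-0.28,-0.06,0]
    - [0.03,0.57,0.145,-0.28,-0.06,0]
    - [0.03,0.57,0.145,-0.28,-0.06,0]
    - [0.03,0.57,0.145,-0.28,-0.06,0]
    - [0.03,0.57,0.145,-0.28,-0.06,0]
    - [0.03,0.57,0.145,-0.28,-0.06,0]
    - [0.03,0.57,0.145,-0.28,-0.06,0]
    - [0.03,0.57,0.145,-0.28,-0.06,0]
    - [0,0,0,0,0,0]
    - [0,0,0,0,0,0]
    - [0,0,0,0,0,0]

```text
clock: 29.85
tool_pos: [0.5367, -0.2651, 0.1153]
orientation: [164.9, -28.1, -41.6]
force: [-0.3, 0.0, -0.0]
opening: 0.0004
gripper_force: 0.0
```

```bash
python3 rec.py;python3 tip.py | tail -1; python3 - <<'E'
from h import *
s=snapshot('wrist'); cv2.imwrite('pics/w7.png',s['frame'][60:300,80:480,::-1])
E
```

```text
29.85 [ 0.5367 -0.2651  0.1153] [164.9 -28.1 -41.6] [ -4.9  13.4 -55.1  76.3 -29.6 -21.2] [-0.3  0.  -0. ]
tip rel round key: row -60.8 upslope -0.5 out 20.0 mm force.n 0.10323284138939554
```

View pics/w7.png

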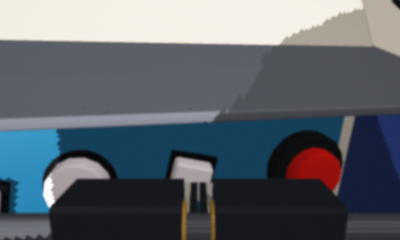

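The crop shows the closed tips aimed at the square key (193,165) and clear of the red stop (310,170).

Call:
play_rows:
  plan:
    - [0.024,-0.052,0.192,0,0,0]
    - [0.024,-0.052,0.192,0,0,0]
    - [0.024,-0.052,0.192,0,0,0]
    - [0.024,-0.052,0.192,0,0,0]
    - [0.024,-0.052,0.192,0,0,0]
    - [0.024,-0.052,0.192,0,0,0]
    - [0.024,-0.052,0.192,0,0,0]
    - [0.024,-0.052,0.192,0,0,0]
    - [0.024,-0.052,0.192,0,0,0]
    - [0,0,0,0,0,0]
    - [0,0,0,0,0,0]

```text
clock: 30.82
tool_pos: [0.5442, -0.2721, 0.1004]
orientation: [164.9, -28.1, -41.6]
force: [-1.1, 1.3, 1.3]
opening: 0.0005
gripper_force: 0.8
```

Call:
play_rows:
  plan:
    - [0.012,-0.026,0.096,0,0,0]
    - [0.012,-0.026,0.096,0,0,0]
    - [0.012,-0.026,0.096,0,0,0]
    - [0,0,0,0,0,0]
    - [0,0,0,0,0,0]

```text
clock: 31.23
tool_pos: [0.5454, -0.2733, 0.0981]
orientation: [164.9, -28.1, -41.6]
force: [-2.8, 0.7, 2.4]
opening: 0.0003
gripper_force: 1.4
```

```bash
python3 tip.py | tail -1
```

```text
tip rel round key: row -61.1 upslope -0.6 out -1.0 mm force.n 3.4123951401874635
```

Call:
play_rows:
  plan:
    - [0.012,-0.026,0.096,0,0,0]
    - [0.012,-0.026,0.096,0,0,0]
    - [0.012,-0.026,0.096,0,0,0]
    - [0,0,0,0,0,0]
    - [0,0,0,0,0,0]

```text
clock: 31.65
tool_pos: [0.5467, -0.2745, 0.0956]
orientation: [164.8, -28.1, -41.6]
force: [-5.0, 2.1, 5.1]
opening: 0.0003
gripper_force: 3.0
```

Call:
play_rows:
  plan:
    - [0.012,-0.026,0.096,0,0,0]
    - [0,0,0,0,0,0]
    - [0,0,0,0,0,0]

```text
clock: 31.9
tool_pos: [0.5468, -0.2747, 0.0953]
orientation: [164.8, -28.2, -41.5]
force: [-10.2, 6.5, 12.5]
opening: 0.0006
gripper_force: 7.9
```

```bash
python3 tip.py | tail -1
```

```text
tip rel round key: row -61.3 upslope -0.5 out -4.3 mm force.n 17.120917293741602
```

The square key is fully down. Next I'll retreat and go to the bar key.

Call:
play_rows:
  plan:
    - [-0.03,0.065,-0.24,0,0,0]
    - [-0.036,0.078,-0.29,0,0,0]
    - [-0.06,0.13,-0.48,0,0,0]
    - [-0.06,0.13,-0.48,0,0,0]
    - [-0.06,0.13,-0.48,0,0,0]
    - [-0.06,0.13,-0.48,0,0,0]
    - [0,0,0,0,0,0]
    - [0,0,0,0,0,0]

```text
clock: 32.57
tool_pos: [0.5369, -0.2645, 0.1158]
orientation: [164.9, -28.1, -41.5]
force: [-0.4, -0.0, 0.3]
opening: 0.0006
gripper_force: 0.0
```

```bash
python3 rec.py; cat > t12.py <<'E'
from t9 import *
A=now();q=get_obs()['joint_pos']
B=key(.0615,29,12,-1,.020); q=track(A,B,18,q); print('in1mm',B[:3,:3].T@(-t5.n*.1)); track(B,key(.0615,29,12,-1,-.009),3,q)
E
python3 t12.py|tail -14; python3 tip.py | tail -1
```

```text
32.5667 [ 0.5369 -0.2645  0.1158] [164.9 -28.1 -41.5] [ -4.8  13.3 -55.1  76.2 -29.7 -21.2] [-0.4 -0.   0.3]
 [ 0.6294 -0.1911]]
0.12304269680771432
[ 0.58902395 -0.23686303  0.083     ] [0.66185881 0.74962852 0.        ] [-0.42996925  0.37962662  0.81915204]
row 18 [-0.017 -0.651 -0.147  0.258  0.077  0.013]
0 [ -4.  13. -55.  76. -30. -21.] 0.6 tcp [ 0.541 -0.259  0.115] tip [ 0.545 -0.269  0.099]
4 [ -2.  14. -54.  75. -30. -23.] 0.6 tcp [ 0.559 -0.239  0.114] tip [ 0.562 -0.249  0.098]
8 [  1.  15. -53.  74. -30. -24.] 0.6 tcp [ 0.576 -0.219  0.114] tip [ 0.58  -0.228  0.098]
12 [  3.  16. -52.  73. -30. -25.] 0.6 tcp [ 0.593 -0.199  0.114] tip [ 0.598 -0.208  0.097]
16 [  5.  17. -50.  72. -30. -25.] 0.5 tcp [ 0.61  -0.178  0.114] tip [ 0.615 -0.187  0.098]
17 [  6.  17. -50.  72. -30. -26.] 0.5 tcp [ 0.615 -0.173  0.114] tip [ 0.619 -0.182  0.098]
in1mm [ 0.00951524 -0.01810186  0.09788658]
row 3 [ 0.092 -0.175  0.946  0.     0.    -0.   ]
0 [  4.  18. -50.  75. -29. -27.] 2.7 tcp [ 0.619 -0.177  0.106] tip [ 0.623 -0.185  0.09 ]
2 [  1.  19. -50.  80. -28. -31.] 2.8 tcp [ 0.627 -0.184  0.09 ] tip [ 0.632 -0.193  0.074]
tip rel round key: row -60.1 upslope -0.4 out 20.6 mm force.n 0.4570610869256995
```

Call:
play_rows:
  plan:
    - [-0.017,-0.65,-0.147,0.26,0.08,0.01]
    - [-0.017,-0.65,-0.147,0.26,0.08,0.01]
    - [-0.017,-0.65,-0.147,0.26,0.08,0.01]
    - [-0.017,-0.65,-0.147,0.26,0.08,0.01]
    - [-0.017,-0.65,-0.147,0.26,0.08,0.01]
    - [-0.017,-0.65,-0.147,0.26,0.08,0.01]
    - [-0.017,-0.65,-0.147,0.26,0.08,0.01]
    - [-0.017,-0.65,-0.147,0.26,0.08,0.01]
    - [-0.017,-0.65,-0.147,0.26,0.08,0.01]
    - [-0.017,-0.65,-0.147,0.26,0.08,0.01]
    - [-0.017,-0.65,-0.147,0.26,0.08,0.01]
    - [-0.017,-0.65,-0.147,0.26,0.08,0.01]
    - [-0.017,-0.65,-0.147,0.26,0.08,0.01]
    - [-0.017,-0.65,-0.147,0.26,0.08,0.01]
    - [-0.017,-0.65,-0.147,0.26,0.08,0.01]
    - [-0.017,-0.65,-0.147,0.26,0.08,0.01]
    - [-0.017,-0.65,-0.147,0.26,0.08,0.01]
    - [-0.017,-0.65,-0.147,0.26,0.08,0.01]
    - [0,0,0,0,0,0]
    - [0,0,0,0,0,0]

```text
clock: 34.23
tool_pos: [0.6141, -0.1732, 0.1137]
orientation: [169.5, -29.6, -41.4]
force: [0.2, 0.2, -0.5]
opening: 0.0003
gripper_force: 0.0
```

```bash
python3 rec.py;python3 tip.py | tail -1
```

```text
34.2333 [ 0.6141 -0.1732  0.1137] [169.5 -29.6 -41.4] [  5.5  16.7 -50.1  72.1 -30.2 -25.8] [ 0.2  0.2 -0.5]
tip rel round key: row 60.9 upslope -3.3 out 20.0 mm force.n -0.42657573437816554
```

Call:
play_rows:
  plan:
    - [0.02,-0.036,0.196,0,0,0]
    - [0.02,-0.036,0.196,0,0,0]
    - [0.02,-0.036,0.196,0,0,0]
    - [0.02,-0.036,0.196,0,0,0]
    - [0.02,-0.036,0.196,0,0,0]
    - [0.02,-0.036,0.196,0,0,0]
    - [0.02,-0.036,0.196,0,0,0]
    - [0.02,-0.036,0.196,0,0,0]
    - [0.02,-0.036,0.196,0,0,0]
    - [0.01,-0.018,0.098,0,0,0]
    - [0.01,-0.018,0.098,0,0,0]
    - [0.01,-0.018,0.098,0,0,0]
    - [0,0,0,0,0,0]
    - [0,0,0,0,0,0]

```text
clock: 35.4
tool_pos: [0.6227, -0.1817, 0.0967]
orientation: [169.5, -29.6, -41.4]
force: [-3.0, -0.7, 2.5]
opening: 0.0005
gripper_force: 1.4
```

Call:
play_rows:
  plan:
    - [0.01,-0.018,0.098,0,0,0]
    - [0.01,-0.018,0.098,0,0,0]
    - [0,0,0,0,0,0]
    - [0,0,0,0,0,0]

```text
clock: 35.73
tool_pos: [0.6237, -0.1825, 0.095]
orientation: [169.5, -29.6, -41.4]
force: [-4.0, -0.3, 3.4]
opening: 0.0002
gripper_force: 2.0
```

```bash
python3 tip.py | tail -1
```

```text
tip rel round key: row 60.3 upslope -3.1 out -3.0 mm force.n 4.369539635249818
```

Call:
play_rows:
  plan:
    - [0.01,-0.018,0.098,0,0,0]
    - [0.01,-0.018,0.098,0,0,0]
    - [0,0,0,0,0,0]
    - [0,0,0,0,0,0]

```text
clock: 36.07
tool_pos: [0.6245, -0.1832, 0.0936]
orientation: [169.5, -29.6, -41.4]
force: [-6.3, 1.4, 7.8]
opening: 0.0002
gripper_force: 4.5
```

```bash
python3 tip.py | tail -1
```

```text
tip rel round key: row 60.3 upslope -3.0 out -4.8 mm force.n 9.60554024623778
```

Call:
play_rows:
  plan:
    - [0.006,-0.011,0.06,0,0,0]
    - [0,0,0,0,0,0]
    - [0,0,0,0,0,0]

```text
clock: 36.32
tool_pos: [0.6246, -0.1833, 0.0934]
orientation: [169.5, -29.6, -41.4]
force: [-11.0, 5.3, 11.5]
opening: 0.0005
gripper_force: 7.7
```

Call:
play_rows:
  plan:
    - [-0.025,0.045,-0.245,0,0,0]
    - [-0.03,0.054,-0.29,0,0,0]
    - [-0.05,0.09,-0.49,0,0,0]
    - [-0.1,0.18,-0.98,0,0,0]
    - [-0.1,0.18,-0.98,0,0,0]
    - [-0.1,0.18,-0.98,0,0,0]
    - [-0.1,0.18,-0.98,0,0,0]
    - [-0.1,0.18,-0.98,0,0,0]
    - [-0.1,0.18,-0.98,0,0,0]
    - [-0.05,0.09,-0.49,0,0,0]
    - [0,0,0,0,0,0]
    - [0,0,0,0,0,0]
    - [0,0,0,0,0,0]

```text
clock: 37.4
tool_pos: [0.5924, -0.1543, 0.1542]
orientation: [169.5, -29.5, -41.4]
force: [0.5, 0.1, 0.7]
opening: 0.0003
gripper_force: 0.0
```

```bash
python3 rec.py; python3 - <<'E'
from h import *
for c in('scene','top'):
    snapshot(c)
    for n in('beam_stop','plate_mid'):
        for r in spot_point(c,n)[:2]: print(c,n,np.round(r['position'],4),round(r['score'],2))
    for r in spot_in(c,'beam_stop')[:2]: print(c,'in',np.round(r['position'],4),round(r['score'],2))
E
```

```text
37.4 [ 0.5924 -0.1543  0.1542] [169.5 -29.5 -41.4] [ 12.1  12.2 -48.9  59.8 -35.2 -18.3] [0.5 0.1 0.7]
scene beam_stop [0.4268 0.0063 0.019 ] 0.68
scene beam_stop [0.5653 0.2272 0.0042] 0.66
scene plate_mid [0.5669 0.2285 0.0084] 0.84
scene plate_mid [0.5659 0.2235 0.01  ] 0.2
scene in [0.5738 0.2318 0.1016] 0.88
scene in [0.3829 0.0063 0.0248] 0.58
top beam_stop [0.5622 0.2247 0.0079] 0.89
top plate_mid [0.5639 0.23   0.0046] 0.6
top in [0.5615 0.2166 0.1274] 0.78
top in [ 0.3688 -0.0161  0.0327] 0.48
```

The stop is upright near plate_mid, each key bottomed and was let up, and the arm touches nothing.

```bash
python3 -c "
from plant import *
print(close_job())"
```

```text
the job is handed in; nothing more can be done
None
```

The beam stop stands upright and released near the middle of the plate (within about 5 mm by the last camera readings), the round, square and bar keys were each pressed fully down and let up in that order, and the job was handed in at about 38 s with the arm touching nothing; no verdict came back.

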